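# Prise open the electrode housing evenly and store its cartridges

## Robot

A 7-joint arm with a two-finger parallel gripper is mounted at the origin on the work surface. World frame = base frame: x ahead of the robot, y to its left, z up, the work surface at z = 0. Lengths are in m, angles in degrees, forces in N, time in s.
With the tool pointing down it reaches from about 0.425 to 0.875 m from the base axis. Payload 4.7 kg.
Tool frame: the origin (TCP) lies between the finger pads; the fingertips stand 8 mm ahead of it and the grasp point (between the pads) lies 11 mm behind it (env.tip_extent is the distance from the TCP to the fingertips, in m); z points along the fingers, y is the line along which they close (so a half turn about z gives the same grasp; the last joint's range is limited). The gripper opens to 87 mm and grips with 3 to 60 N. Pads are 19 mm wide; open, the fingers measure 117 mm over their backs; the gripper's body (75 mm by 190 mm) begins 51 mm behind the grasp point.
Start: joints at [64.807, 18.392, -4.016, 83.108, 1.295, 78.541, -3.26], TCP at [0.285, -0.584, 0.231] pointing down, gripper open.
Joint ranges: [-163.93, 163.93], [-17.29, 119.83], [-79.2, 71.16], [3.27, 140.29], [-89.18, 269.18], [5.43, 117.66], [-154.24, 154.24]. Speed limits (degrees/s): [147.25, 147.25, 180, 180, 180, 180, 180].

## Interface

Orientations are given as [roll, pitch, yaw] about the fixed x, y, z axes, in that order (R = Rz(yaw) Ry(pitch) Rx(roll)).
In Python, from cell import sensors, vision, workorder, env gives the robot as it stands.
- The arm moves only by the tool drive_tool, never from a script. Its argument "moves" is a list of rows, each an object of numbers: "x", "y", "z": the shift along the tool's x, y, z in mm; "rx", "ry", "rz": the turn, a rotation vector about the tool's x, y, z in rad; "fingers": the closure, from -1 (fully open) to 1 (shut). In form: [{"x": .., "y": .., "z": .., "rx": .., "ry": .., "rz": .., "fingers": ..}, ...]. A call has 1 to 20 rows; each row is the pose to reach, as a shift and turn from the pose commanded when the call began, along the tool's axes at that moment; what a row does not reach only later rows make up. A row lasts 1/8 s, in which the tool goes at most 62.5 mm and 10.7 degrees, less where a joint would pass 70% of its speed; a pose out of reach is approached as far as the arm can. A call with a gripper value outside its range is refused whole. The fingers move at their own pace and stop on an object; "force" is the grip in N (left out, the last holds). Time passes only in rows, so rows that repeat a pose let the fingers close. It gives the time, the measured TCP pose, the force, the opening and the grip force at its end, in the units of the state.
- sensors.get_obs(): the state, without advancing time (a new reading comes with each control period).
- vision.read_camera(name): name is "scene" or "top"; returns a dict with "image" (400x640x3 uint8, red, green, blue), "fx", "fy", "cx", "cy" (pixels), "R" (3x3) and "t" (3): a world point X has camera coordinates R X + t. Camera axes: x right, y down, z forward; pixel columns grow to the right and rows downward; lengths in m; the calibration is good to about 2 mm. A picture is of the moment at which its call begins. There is no depth.
- workorder.sign_off(): hands the job in; it is judged then, once.
The state is a dict: "time_s": time; "qpos": joint angles; "joint_velocities": joint speeds; "effort": joint torques, N m; "tool_pos": TCP position; "tool_rot": TCP orientation; "force": force on the tool from outside, world axes, zero at the start; "wrist_torque": the same for the moment, N m; "grip_width": finger opening in m; "grasp_force": force on a finger pad.
Only numpy, scipy, OpenCV 4.12 (cv2) and the standard library are available. Lean on these libraries where they do the work, as an engineer would, in place of code of your own. Each camera call takes 0.05 s, during which the arm holds its last target. There are 200 camera calls.

## Task

Take the wedge from its mat and work it into the seam of the two-part electrode housing from the left and right ends in turn, a little at a time so that the moving half comes off evenly and never goes askew, until both ends are open a good 10 mm; prise with the wedge only, not with the gripper. Lay the wedge back flat on its mat, and move every cartridge from the housing to a pocket of its own in the blue rack and press each one fully home, flush with the rack. Leave the other things on the bench alone.

Things in the scene. Friction and masses are not known exactly. Their poses are not given: they have to be found in the camera images.
- housing: two-part housing (fixed half grey, other white) 216 mm long, 44 mm high; origin on the bench under the seam's middle; own y along the seam (to the robot's left), own x across it from the fixed half (x -45 to 0) to the moving half (0 to 34 when shut). Foot plate 8 mm high, x -50 to 44. Cartridge pockets at x -15, y 51, 17, -17, -51 mm, floor 12 mm above the bench, stems standing out to 76 mm
- seam_left (a point): mouth of the left pry slot, at housing x 0, y +108 mm, 22 mm above the bench (fixed in the housing's frame). Slots run from |y| = 108 in to 71 mm, open at the end and top, z 9 to 43 mm: wall on the fixed half is the flat face x = -5 mm, on the moving half x = 0, so 5 mm wide when shut
- seam_right (a point): mouth of the right pry slot, y -108 mm, a mirror image of the left one
- jaw: the moving half, pressed onto two dowel pins; axes parallel to the housing's while the seam is even. Origin on the left pin (housing x 0, y +67.5, z 26 mm when shut). Its lip (x -7 to 0, z 36 to 44 mm, over the pockets) covers the cartridges' blocks and locks them in until the seam is open 10 mm
- pin_left (a joint): how far (m) the moving half has come off its left dowel pin, at housing y +67.5 mm: 0 shut, 0.016 at most. Slides stiffly (about 5 N a pin) and stays where left. Prised at one end only, the half swings about the other pin, so the slot's mouth opens 1.3 times as much as that pin
- pin_right (a joint): the same for the right pin at housing y -67.5 mm. If one pin gets more than 6 mm ahead of the other (0.045 rad) the pins are bent and the job has failed
- wedge: double-ended prying wedge, origin at the centre of its underside, own y along its 170 mm length, z up. Blades z 0 to 16 mm: one side flat at x -9.5 mm; the other tapers from x +9.5 at |y| 45 to x -6.5 at |y| 85 (tip 3 mm thick, 0.4 mm more per mm). Middle body 40 x 70 x 16 mm, grip block on it 22 (x) x 30 (y) mm, z 16 to 42; about 0.3 kg; starts on the mat
- mat: fixed black rubber mat 100 (x) x 220 (y) x 3 mm on which the wedge is kept, its own y within 0.15 rad of the mat's; origin at the centre of the mat's underside. With the wedge's flat side (-x) to the fixed half either blade fits its end of the seam without turning the wedge round; its underside 12 to 18 mm above the bench clears the foot plate
- rack: fixed blue rack 46 x 176 x 28 mm, origin at the centre of its underside; four pockets along its y at 61.5, 20.5, -20.5, -61.5 mm, each 34 (x) x 29 (y) mm. In each a stiff sliding seat 18 mm above the bench gives way 8 mm under some 6 N and stays down: a cartridge fully home has its underside 10 mm above the bench and its block's top flush with the rack
- pocket1 (a point): pocket 1 of the rack: centre of its floor (where the underside of a fully pressed cartridge comes to lie), 10 mm above the bench
- pocket2 (a point): pocket 2 of the rack: centre of its floor (where the underside of a fully pressed cartridge comes to lie), 10 mm above the bench
- pocket3 (a point): pocket 3 of the rack: centre of its floor (where the underside of a fully pressed cartridge comes to lie), 10 mm above the bench
- pocket4 (a point): pocket 4 of the rack: centre of its floor (where the underside of a fully pressed cartridge comes to lie), 10 mm above the bench
- cart1: electrode cartridge (may be absent), grey block 30 (x) x 25 (y) x 18 mm with a white upright stem 12 x 12 mm in its middle reaching 64 mm above its underside; origin at the centre of the underside, z up; 0.05 kg. All are alike; any pocket of the rack will do, the same way round as the rack or half a turn from it
- cart2: electrode cartridge (may be absent), grey block 30 (x) x 25 (y) x 18 mm with a white upright stem 12 x 12 mm in its middle reaching 64 mm above its underside; origin at the centre of the underside, z up; 0.05 kg. All are alike; any pocket of the rack will do, the same way round as the rack or half a turn from it
- cart3: electrode cartridge (may be absent), grey block 30 (x) x 25 (y) x 18 mm with a white upright stem 12 x 12 mm in its middle reaching 64 mm above its underside; origin at the centre of the underside, z up; 0.05 kg. All are alike; any pocket of the rack will do, the same way round as the rack or half a turn from it
- cart4: electrode cartridge (may be absent), grey block 30 (x) x 25 (y) x 18 mm with a white upright stem 12 x 12 mm in its middle reaching 64 mm above its underside; origin at the centre of the underside, z up; 0.05 kg. All are alike; any pocket of the rack will do, the same way round as the rack or half a turn from it
- reagent: bystander: amber reagent bottle, 44 mm wide, 75 mm high, standing or lying on the bench; to be left alone; origin at its underside
- jar: bystander: white jar, 50 mm wide, 55 mm high, standing or lying on the bench; to be left alone; origin at its underside
- cup: bystander: white cup, 52 mm wide, 45 mm high, standing or lying on the bench; to be left alone; origin at its underside
- driver: bystander: screwdriver, 160 mm long, standing or lying on the bench; to be left alone; origin at its underside
- tipbox: bystander: blue tip box 85 x 120 x 55 mm, standing or lying on the bench; to be left alone; origin at its underside
- vial: bystander: small glass vial, 28 mm wide, 50 mm high, standing or lying on the bench; to be left alone; origin at its underside

How it is judged:
By the outcome, as a careful person would: the job done as asked, in the order asked, and still so for the second after the job is handed in, with the robot touching nothing.
Of cart1, cart2, cart3, cart4 only 2 to 4 are there at a start; the rules pass over those that are not, and their reading is None.
At some moment in a run one of wedge may be knocked a few centimetres aside while the robot is not near it.
It also fails if it takes over 210 s, if anything falls off the work surface, if the arm or the gripper's body presses on something with over 40 N, if the wrist force passes 120 N, or if a joint passes its speed limit or range.

## Working session

There is one attempt and no reset: what is moved stays moved. The work goes in short steps, Python scripts to look and compute and a tool call to move; the robot and the scene stay as the last step left them, time stands still between calls to the robot, and variables do not carry over. Pictures are saved under pics/ and viewed, at most 14 in all, crops included, and the job is handed in when it is done.

Besides the shell and the picture viewer there is one more tool, called after "Call:" by a JSON object that holds its "name" and its "arguments", one argument or row to a line. drive_tool: Moves the arm, as the interface text tells. Its arguments: {"type":"object","properties":{"moves":{"type":"array"},"force":{"type":"number"}},"required":["moves"]}

```bash
ls; mkdir -p pics; python3 - <<'E'
from cell import sensors, vision, workorder, env
import cv2, numpy as np
for n in ("scene","top"):
    c=vision.read_camera(n); np.save(f"pics/{n}0.npy",c["image"])
    cv2.imwrite(f"pics/{n}0.png",c["image"][:,:,::-1])
    print(n,c["fx"],c["fy"],c["cx"],c["cy"],np.round(c["R"],4).tolist(),np.round(c["t"],4).tolist(), (-np.array(c["R"]).T@c["t"]).round(3))
o=sensors.get_obs();print(o); print(env.tip_extent)
E
```

```text
pics
scene 499.7313834800734 499.7313834800734 312.40643198202514 201.98026203277726 [[-0.603, 0.7978, -0.0042], [0.5262, 0.3938, -0.7537], [-0.5996, -0.4566, -0.6572]] [0.3493, -0.2527, 1.7769] [1.409 0.632 0.979]
top 460.50425332804815 460.50425332804815 318.8388665752372 199.24109578117296 [[-0.0239, -0.9997, -0.0112], [-0.9979, 0.0245, -0.0594], [0.0597, 0.0097, -0.9982]] [0.0121, 0.5867, 1.4765] [ 0.498 -0.017  1.509]
{'time_s': 0.1, 'qpos': array([64.8067656 , 18.43358565, -4.01528349, 83.16815786,  1.29577058,
       78.54089606, -3.25982483]), 'joint_velocities': array([ 0.04350307, -0.13575659,  0.10654638, -0.07416062, -0.03273603,
        0.00337476,  0.04567472]), 'effort': array([ 6.66454889e-05, -4.92571163e+01, -4.05782517e-01, -3.13395560e+01,
       -6.42432296e-02,  3.95049923e-02,  9.58737337e-05]), 'tool_pos': array([ 0.28469007, -0.58380102,  0.2295826 ]), 'tool_rot': array([-1.79902635e+02,  6.32576657e-03,  2.60029333e+01]), 'force': array([-0.3195901 , -0.21232471,  0.45572125]), 'wrist_torque': array([-0.0116112 , -0.00284367, -0.00905056]), 'grasp_force': 0.0, 'grip_width': 0.08679282055983968}
0.008
```

View pics/scene0.png

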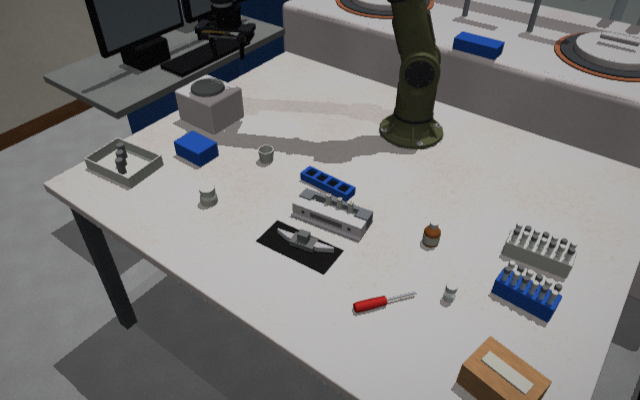

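View pics/top0.png

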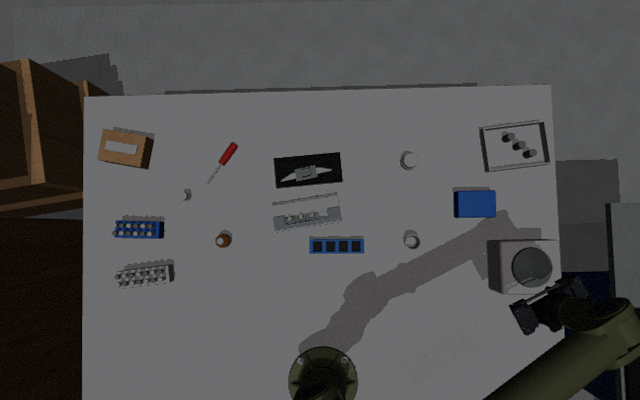

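```bash
python3 - <<'E'
import cv2, numpy as np
a=np.load("pics/top0.npy")[140:265,260:380,::-1]
cv2.imwrite("pics/topc.png",cv2.resize(a,None,fx=4.8,fy=4.8,interpolation=cv2.INTER_CUBIC))
a=np.load("pics/scene0.npy")[155:280,245:385,::-1]
cv2.imwrite("pics/scenec.png",cv2.resize(a,None,fx=4.8,fy=4.8,interpolation=cv2.INTER_CUBIC))
E
```

```text
(no output)
```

View pics/topc.png

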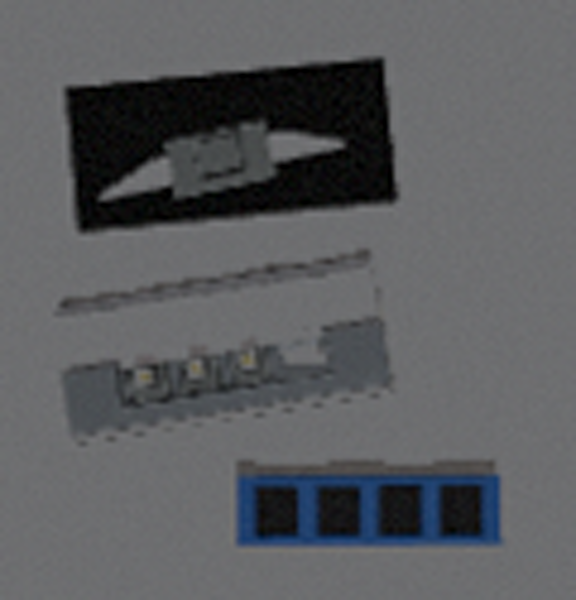

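View pics/scenec.png

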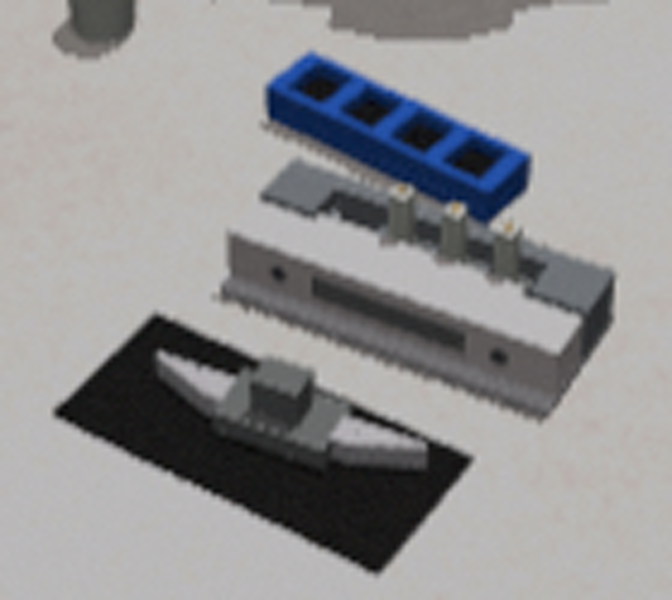

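```bash
cat > h.py <<'E'
import numpy as np, cv2
from cell import sensors, vision, workorder, env
def cam(n): 
    c=vision.read_camera(n); c["R"]=np.array(c["R"]);c["t"]=np.array(c["t"]);return c
def ray(c,p):
    d=c["R"].T@np.array([(p[0]-c["cx"])/c["fx"],(p[1]-c["cy"])/c["fy"],1.]); return -c["R"].T@c["t"],d/np.linalg.norm(d)
def onz(c,p,z):
    o,d=ray(c,p); return o+d*(z-o[2])/d[2]
def tri(c1,p1,c2,p2):
    A=[];b=[]
    for c,p in((c1,p1),(c2,p2)):
        o,d=ray(c,p);M=np.eye(3)-np.outer(d,d);A.append(M);b.append(M@o)
    X=np.linalg.solve(sum(A),sum(b)); g=np.linalg.norm(np.cross(ray(c1,p1)[1],ray(c2,p2)[1])@(ray(c1,p1)[0]-ray(c2,p2)[0]))/np.linalg.norm(np.cross(ray(c1,p1)[1],ray(c2,p2)[1]))
    return X,g
def px(c,X):
    q=c["R"]@np.asarray(X)+c["t"]; return np.array([c["fx"]*q[0]/q[2]+c["cx"],c["fy"]*q[1]/q[2]+c["cy"]])
E
python3 - <<'E'
from h import *
np.set_printoptions(precision=4,suppress=True)
T=cam("top");S=cam("scene")
def full(c,off): return (np.array(c)+.5)/4.8-.5+np.array(off)
to=(260,140);so=(245,155)
# by-hand corners in the crops
def both(name,t,s):
    X,g=tri(T,full(t,to),S,full(s,so)); print(name,(X*1000).round(1),"gap",round(g*1000,1))
both("stem1",(145,377),(509,226)); both("stem2",(197,368),(456,209)); both("stem3",(248,358),(402,190))
both("fix L back",(75,443),(613,268)) 
both("grip top centre",(224,155),(283,374))
both("tipL top",(98,197),(427,447)); both("tipR top",(347,145),(158,352))
both("rack TL-far",(238,478),(483,193)); both("rack TR-far",(498,478),(268,90)); both("rack near R",(500,544),(311,53)); both("rack near L",(238,543),(529,155))
# masks
it=T["image"].astype(int);r,g,b=it[...,0],it[...,1],it[...,2]
blue=((b-r>40)).astype(np.uint8);blue[:230]=0;blue[260:]=0;blue[:,:300]=0;blue[:,370:]=0
cs,_=cv2.findContours(blue,cv2.RETR_CCOMP,cv2.CHAIN_APPROX_NONE)
for k in cs:
    if cv2.contourArea(k)>15: 
        m=cv2.minAreaRect(k);print("blue",len(k),m, (1000*onz(T,m[0],.028)).round(1))
si=S["image"].astype(int)
for c,n,box in((T,"T",(140,200,265,350)),(S,"S",(215,280,250,350))):
    i=c["image"].astype(int); m=(i.max(2)<(45)).astype(np.uint8); q=np.zeros_like(m); q[box[0]:box[1],box[2]:box[3]]=m[box[0]:box[1],box[2]:box[3]]
    cs,_=cv2.findContours(q,cv2.RETR_EXTERNAL,cv2.CHAIN_APPROX_NONE);k=max(cs,key=cv2.contourArea)
    h=cv2.convexHull(k);p=cv2.approxPolyDP(h,3,True)[:,0]
    print(n,"mat",p.tolist(),[ (1000*onz(c,v,.003)).round(1)[:2].tolist() for v in p])
# stems: yellow/bright
E
```

```text
stem1 [525.8  89.7  79.8] gap 2.4
stem2 [530.7  56.2  78.7] gap 2.8
stem3 [536.6  22.6  80. ] gap 1.9
fix L back [484.8 138.4  44.2] gap 0.3
grip top centre [672.   37.7  46.1] gap 5.1
tipL top [649.7 122.6  22.5] gap 0.9
tipR top [680.3 -45.7  21.1] gap 2.9
rack TL-far [459.1  31.1  29.4] gap 1.5
rack TR-far [ 454.3 -141.5   25.9] gap 0.8
rack near R [ 410.3 -140.8   29.7] gap 2.0
rack near L [415.1  33.5  31.7] gap 2.1
blue 134 ((336.5, 246.0), (14.0, 53.0), 90.0) [434.9 -55.2  28. ]
blue 37 ((355.5, 246.0), (12.0, 9.0), 90.0) [ 433.4 -115.9   28. ]
blue 38 ((343.0, 246.0), (12.0, 10.0), 90.0) [434.4 -76.   28. ]
blue 37 ((330.0, 246.0), (12.0, 10.0), 90.0) [435.4 -34.4  28. ]
blue 36 ((317.0, 246.0), (10.0, 12.0), 0.0) [436.3   7.2  28. ]
T mat [[339, 152], [341, 181], [277, 187], [274, 158]] [[741.9, -72.1], [645.8, -76.1], [631.3, 134.4], [727.5, 142.5]]
S mat [[257, 240], [278, 221], [341, 252], [322, 273]] [[735.7, -71.7], [643.2, -74.5], [634.9, 137.5], [724.3, 140.3]]
```

```bash
cat >> h.py <<'E'
def edge(c,p0,p1,half=4,trim=.08):
    """sub-pixel strongest straight edge near the segment p0-p1: two end points on it"""
    g=cv2.GaussianBlur(cv2.cvtColor(c["image"],cv2.COLOR_RGB2GRAY).astype(np.float32),(0,0),.7)
    p0=np.array(p0,float);p1=np.array(p1,float);L=np.linalg.norm(p1-p0);u=(p1-p0)/L;n=np.array([-u[1],u[0]])
    s=np.arange(L*trim,L*(1-trim),.5);k=np.arange(-half,half+.01,.25)
    P=p0+s[:,None,None]*u+k[None,:,None]*n
    v=cv2.remap(g,P[...,0].astype(np.float32),P[...,1].astype(np.float32),cv2.INTER_LINEAR)
    d=np.abs(np.gradient(v,axis=1)); w=d**4; q=(w*k).sum(1)/w.sum(1)
    ok=np.ones(len(s),bool)
    for _ in range(6):
        a=np.polyfit(s[ok],q[ok],1);e=q-np.polyval(a,s);ok=abs(e)<max(.25,1.5*np.median(abs(e)))
    return p0+n*np.polyval(a,0),p1+n*np.polyval(a,L),np.std(e[ok]),ok.mean()
def tooldelta(cur,tgt,yaw):  # world mm target -> tool-axis shift (tool down, yaw deg)
    d=np.array(tgt)-np.array(cur);c,s=np.cos(np.radians(yaw)),np.sin(np.radians(yaw))
    return np.array([d[0]*c+d[1]*s,d[0]*s-d[1]*c,-d[2]])
def st(): 
    o=sensors.get_obs();print("t",round(o["time_s"],1),"tcp",(o["tool_pos"]*1000).round(1),"rot",o["tool_rot"].round(2),"F",o["force"].round(1),"w",round(o["grip_width"]*1000,1),"gf",round(o["grasp_force"],1));return o
E
python3 - <<'E'
from h import *
T=cam("top");S=cam("scene")
full=lambda c,off:(np.array(c)+.5)/4.8-.5+np.array(off)
to=(260,140);so=(245,155)
def L(name,c,off,a,b,z,**k):
    p,q,e,f=edge(c,full(a,off),full(b,off),**k);X,Y=onz(c,p,z)*1000,onz(c,q,z)*1000;d=Y-X
    print(name,p.round(1),q.round(1),"rms",round(e,2),round(f,2),X.round(1)[:2],Y.round(1)[:2],"dir",round(np.degrees(np.arctan2(-d[0],d[1])),2))
L("jaw front top x34",S,so,(228,235),(580,350),.044,half=2.5)
L("left end fixed",S,so,(570,330),(613,268),.044,half=2.5)
L("left end T",T,to,(66,375),(76,438),.044,half=2.5)
L("right end T",T,to,(384,322),(393,386),.044,half=2.5)
L("fixed back S",S,so,(530,230),(613,268),.044,half=2.5)
L("fixed back S right",S,so,(262,196),(300,160),.044,half=2.5)
L("seam L T",T,to,(66,372),(116,363),.044,half=2.5)
L("seam R T",T,to,(327,328),(382,320),.044,half=2.5)
o=st()
print(tooldelta(o["tool_pos"]*1000,(672.5,39,130),o["tool_rot"][2]))
E
```

```text
jaw front top x34 [292.3 203.1] [364.7 229.8] rms 0.1 0.98 [594.3 -60.2] [562.7 162.9] dir 8.05
left end fixed [363.9 223.7] [373.6 211.3] rms 0.09 0.56 [544.1 148.4] [485.7 142.9] dir 95.35
left end T [272.2 217.9] [274.5 231. ] rms 0.08 1.0 [529.3 147.4] [487.6 140.8] dir 98.99
right end T [339.3 206.7] [341.6 220. ] rms 0.13 0.96 [559.7 -66.9] [517.4 -73. ] dir 98.15
fixed back S [354.1 204.5] [372.1 211. ] rms 0.09 0.97 [494.2  83.8] [487.1 138.9] dir 7.37
fixed back S right [298.6 194.8] [306.3 187.1] rms 0.09 0.95 [555.  -68.1] [513.6 -72. ] dir 95.4
seam L T [273.2 216.1] [283.6 214.3] rms 0.12 1.0 [535.  144.2] [540.  110.9] dir -171.54
seam R T [327.6 207.1] [339.  205.2] rms 0.13 1.0 [559.4 -29.7] [564.7 -66.2] dir -171.68
t 0.3 tcp [ 284.8 -584.1  230.2] rot [-179.96    0.     26.  ] F [ 0.9  0.4 -0.5] w 87.3 gf 0.0
[ 621.59299564 -390.05064828  100.18555124]
```

Call:
{"name": "drive_tool", "arguments": {
  "moves": [
    {"x":621.6,"y":-390,"z":100,"rz":-1.297,"fingers":-1},
    {"x":621.6,"y":-390,"z":100,"rz":-1.297,"fingers":-1},
    {"x":621.6,"y":-390,"z":100,"rz":-1.297,"fingers":-1},
    {"x":621.6,"y":-390,"z":100,"rz":-1.297,"fingers":-1},
    {"x":621.6,"y":-390,"z":100,"rz":-1.297,"fingers":-1},
    {"x":621.6,"y":-390,"z":100,"rz":-1.297,"fingers":-1},
    {"x":621.6,"y":-390,"z":100,"rz":-1.297,"fingers":-1},
    {"x":621.6,"y":-390,"z":100,"rz":-1.297,"fingers":-1},
    {"x":621.6,"y":-390,"z":100,"rz":-1.297,"fingers":-1},
    {"x":621.6,"y":-390,"z":100,"rz":-1.297,"fingers":-1},
    {"x":621.6,"y":-390,"z":100,"rz":-1.297,"fingers":-1},
    {"x":621.6,"y":-390,"z":100,"rz":-1.297,"fingers":-1},
    {"x":621.6,"y":-390,"z":100,"rz":-1.297,"fingers":-1},
    {"x":621.6,"y":-390,"z":100,"rz":-1.297,"fingers":-1},
    {"x":621.6,"y":-390,"z":100,"rz":-1.297,"fingers":-1},
    {"x":621.6,"y":-390,"z":100,"rz":-1.297,"fingers":-1},
    {"x":621.6,"y":-390,"z":100,"rz":-1.297,"fingers":-1}
  ]
}}

```text
invalid input at $.moves[0]: expected keys x, y, z, rx, ry, rz, fingers
```

Call:
{"name": "drive_tool", "arguments": {
  "moves": [
    {"x":622,"y":-390,"z":100,"rx":0,"ry":0,"rz":-1.297,"fingers":-1},
    {"x":622,"y":-390,"z":100,"rx":0,"ry":0,"rz":-1.297,"fingers":-1},
    {"x":622,"y":-390,"z":100,"rx":0,"ry":0,"rz":-1.297,"fingers":-1},
    {"x":622,"y":-390,"z":100,"rx":0,"ry":0,"rz":-1.297,"fingers":-1},
    {"x":622,"y":-390,"z":100,"rx":0,"ry":0,"rz":-1.297,"fingers":-1},
    {"x":622,"y":-390,"z":100,"rx":0,"ry":0,"rz":-1.297,"fingers":-1},
    {"x":622,"y":-390,"z":100,"rx":0,"ry":0,"rz":-1.297,"fingers":-1},
    {"x":622,"y":-390,"z":100,"rx":0,"ry":0,"rz":-1.297,"fingers":-1},
    {"x":622,"y":-390,"z":100,"rx":0,"ry":0,"rz":-1.297,"fingers":-1},
    {"x":622,"y":-390,"z":100,"rx":0,"ry":0,"rz":-1.297,"fingers":-1},
    {"x":622,"y":-390,"z":100,"rx":0,"ry":0,"rz":-1.297,"fingers":-1},
    {"x":622,"y":-390,"z":100,"rx":0,"ry":0,"rz":-1.297,"fingers":-1},
    {"x":622,"y":-390,"z":100,"rx":0,"ry":0,"rz":-1.297,"fingers":-1},
    {"x":622,"y":-390,"z":100,"rx":0,"ry":0,"rz":-1.297,"fingers":-1},
    {"x":622,"y":-390,"z":100,"rx":0,"ry":0,"rz":-1.297,"fingers":-1},
    {"x":622,"y":-390,"z":100,"rx":0,"ry":0,"rz":-1.297,"fingers":-1}
  ]
}}

```text
time_s: 2.3
tool_pos: [0.6729, 0.037, 0.131]
tool_rot: [180.0, 0.1, 100.2]
force: [0.2, -0.5, 0.1]
grip_width: 0.0868
grasp_force: 0.0
```

```bash
cat >> h.py <<'E'
def shot(name,box_s=(155,280,245,385),box_t=(140,265,260,380),k=4):
    out=[]
    for n,b in(("scene",box_s),("top",box_t)):
        c=cam(n);out.append((c,cv2.resize(c["image"][b[0]:b[1],b[2]:b[3],::-1],None,fx=k,fy=k,interpolation=cv2.INTER_CUBIC)))
    h=max(o[1].shape[0] for o in out)
    im=np.hstack([cv2.copyMakeBorder(o[1],0,h-o[1].shape[0],0,0,cv2.BORDER_CONSTANT) for o in out]); cv2.imwrite(f"pics/{name}.png",im); return out[0][0],out[1][0]
E
python3 - <<'E'
from h import *
shot("hover",(155,280,250,350),(140,265,262,362))
st()
E
```

```text
t 2.4 tcp [673.   37.7 130.9] rot [1.7998e+02 4.0000e-02 1.0022e+02] F [-0.7 -0.  -0.3] w 86.9 gf 0.0
```

View pics/hover.png

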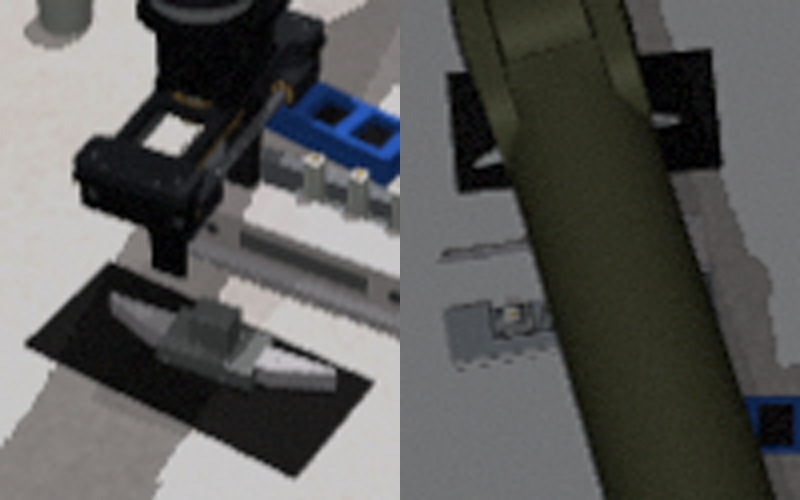

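Call:
{"name": "drive_tool", "arguments": {
  "moves": [
    {"x":1.3,"y":0,"z":50,"rx":0,"ry":0,"rz":0,"fingers":-1},
    {"x":1.3,"y":0,"z":90,"rx":0,"ry":0,"rz":0,"fingers":-1},
    {"x":1.3,"y":0,"z":101,"rx":0,"ry":0,"rz":0,"fingers":-1},
    {"x":1.3,"y":0,"z":101,"rx":0,"ry":0,"rz":0,"fingers":-1},
    {"x":1.3,"y":0,"z":101,"rx":0,"ry":0,"rz":0,"fingers":0.5},
    {"x":1.3,"y":0,"z":101,"rx":0,"ry":0,"rz":0,"fingers":1},
    {"x":1.3,"y":0,"z":101,"rx":0,"ry":0,"rz":0,"fingers":1},
    {"x":1.3,"y":0,"z":101,"rx":0,"ry":0,"rz":0,"fingers":1},
    {"x":1.3,"y":0,"z":101,"rx":0,"ry":0,"rz":0,"fingers":1},
    {"x":1.3,"y":0,"z":101,"rx":0,"ry":0,"rz":0,"fingers":1}
  ],
  "force": 50
}}

```text
time_s: 3.65
tool_pos: [0.6727, 0.0402, 0.0295]
tool_rot: [-180.0, 0.0, 100.3]
force: [-0.3, 1.0, 0.4]
grip_width: 0.0351
grasp_force: 0.0
```

Call:
{"name": "drive_tool", "arguments": {
  "moves": [
    {"x":0,"y":0,"z":0,"rx":0,"ry":0,"rz":0,"fingers":1},
    {"x":0,"y":0,"z":0,"rx":0,"ry":0,"rz":0,"fingers":1},
    {"x":0,"y":0,"z":0,"rx":0,"ry":0,"rz":0,"fingers":1},
    {"x":0,"y":0,"z":0,"rx":0,"ry":0,"rz":0,"fingers":1},
    {"x":0,"y":0,"z":0,"rx":0,"ry":0,"rz":0,"fingers":1}
  ],
  "force": 50
}}

```text
time_s: 4.28
tool_pos: [0.6726, 0.0402, 0.0294]
tool_rot: [-180.0, 0.0, 100.3]
force: [-1.6, -0.4, 0.1]
grip_width: 0.0215
grasp_force: 50.0
```

Call:
{"name": "drive_tool", "arguments": {
  "moves": [
    {"x":0,"y":0,"z":-50,"rx":0,"ry":0,"rz":0,"fingers":1},
    {"x":0,"y":0,"z":-96,"rx":0,"ry":0,"rz":0,"fingers":1},
    {"x":57,"y":-27,"z":-96,"rx":0,"ry":0,"rz":0.01,"fingers":1},
    {"x":110,"y":-53,"z":-96,"rx":0,"ry":0,"rz":0.02,"fingers":1},
    {"x":160,"y":-78,"z":-96,"rx":0,"ry":0,"rz":0.03,"fingers":1},
    {"x":205,"y":-99,"z":-96,"rx":0,"ry":0,"rz":0.0375,"fingers":1},
    {"x":227.4,"y":-109.9,"z":-96,"rx":0,"ry":0,"rz":0.0375,"fingers":1},
    {"x":227.4,"y":-109.9,"z":-80,"rx":0,"ry":0,"rz":0.0375,"fingers":1},
    {"x":227.4,"y":-109.9,"z":-40,"rx":0,"ry":0,"rz":0.0375,"fingers":1},
    {"x":227.4,"y":-109.9,"z":-12,"rx":0,"ry":0,"rz":0.0375,"fingers":1},
    {"x":227.4,"y":-109.9,"z":-12,"rx":0,"ry":0,"rz":0.0375,"fingers":1},
    {"x":227.4,"y":-109.9,"z":-12,"rx":0,"ry":0,"rz":0.0375,"fingers":1}
  ],
  "force": 50
}}

```text
time_s: 5.78
tool_pos: [0.525, 0.2439, 0.0419]
tool_rot: [179.9, -0.0, 98.1]
force: [0.6, -0.5, -2.3]
grip_width: 0.0218
grasp_force: 50.0
```

```bash
python3 - <<'E'
from h import *
o=st()
S,T=shot("left0",(150,260,330,430),(160,270,225,325))
np.savez("pics/left0.npz",S=S["image"],T=T["image"])
E
```

```text
t 5.8 tcp [525.  243.9  41.9] rot [ 1.7994e+02 -2.0000e-02  9.8100e+01] F [ 0.6 -0.5 -2.3] w 21.8 gf 50.0
```

View pics/left0.png

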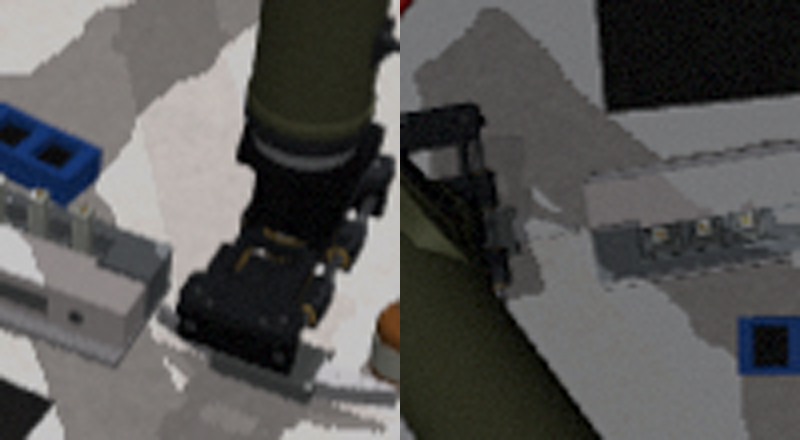

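Call:
{"name": "drive_tool", "arguments": {
  "moves": [
    {"x":-3,"y":0,"z":0,"rx":0,"ry":0,"rz":0,"fingers":1},
    {"x":-6,"y":0,"z":0,"rx":0,"ry":0,"rz":0,"fingers":1},
    {"x":-8,"y":0,"z":0,"rx":0,"ry":0,"rz":0,"fingers":1},
    {"x":-10,"y":0,"z":0,"rx":0,"ry":0,"rz":0,"fingers":1},
    {"x":-10,"y":0,"z":0,"rx":0,"ry":0,"rz":0,"fingers":1}
  ],
  "force": 50
}}

```text
time_s: 6.5
tool_pos: [0.5254, 0.2341, 0.0415]
tool_rot: [-180.0, 0.0, 98.1]
force: [-0.1, 0.8, -3.1]
grip_width: 0.0213
grasp_force: 50.0
```

Call:
{"name": "drive_tool", "arguments": {
  "moves": [
    {"x":-2,"y":0,"z":0,"rx":0,"ry":0,"rz":0,"fingers":1},
    {"x":-4,"y":0,"z":0,"rx":0,"ry":0,"rz":0,"fingers":1},
    {"x":-6,"y":0,"z":0,"rx":0,"ry":0,"rz":0,"fingers":1},
    {"x":-6,"y":0,"z":0,"rx":0,"ry":0,"rz":0,"fingers":1}
  ],
  "force": 50
}}

```text
time_s: 7.0
tool_pos: [0.5254, 0.233, 0.0422]
tool_rot: [179.9, -0.3, 98.3]
force: [-1.0, 7.7, -2.8]
grip_width: 0.0215
grasp_force: 50.0
```

```bash
python3 - <<'E'
from h import *
o=st()
S,T=shot("left1",(195,260,330,430),(180,245,225,325))
E
```

```text
t 7.0 tcp [525.4 233.   42.2] rot [179.92  -0.35  98.29] F [-1.   7.7 -2.8] w 21.5 gf 50.0
```

View pics/left1.png

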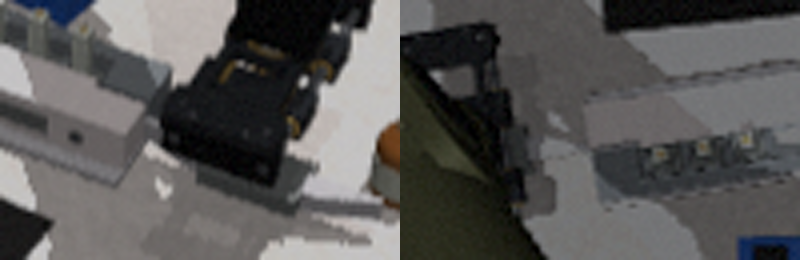

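```bash
python3 - <<'E'
from h import *
T=cam("top"); D=np.load("pics/left0.npz")
phi=np.radians(8.1);R=np.array([[np.cos(phi),-np.sin(phi)],[np.sin(phi),np.cos(phi)]])
Tn=dict(T);To=dict(T);To["image"]=D["T"]
for nm,c,w in(("left0",To,(525,243.9)),("left1",Tn,(525.4,233))):
    z=.0155+.016
    f=lambda a:px(c,np.append((np.array(w)+R@np.array(a))/1000,z))
    a,b=f((-9.5,-50)),f((-9.5,-83))
    print(nm,"pred flat edge",a.round(2),b.round(2))
    p,q,e,k=edge(c,a,b,half=2.5,trim=.05);print(" meas",p.round(2),q.round(2),round(e,2),round(k,2),"shift mm",((onz(c,p,z)-onz(c,a,z))*1000).round(1)[:2],((onz(c,q,z)-onz(c,b,z))*1000).round(1)[:2])
    a,b=f((6.5,-52)),f((-5,-80)); p,q,e,k=edge(c,a,b,half=2.5,trim=.05);print(" taper",a.round(1),b.round(1),p.round(1),q.round(1),round(e,2),round(k,2),((onz(c,p,z)-onz(c,a,z))*1000).round(1)[:2],((onz(c,q,z)-onz(c,b,z))*1000).round(1)[:2])
    for s0,s1 in(((273.2,216.1),(283.6,214.3)),):
        p,q,e,k=edge(c,s0,s1,half=2.5);X=onz(c,p,.044)*1000;Y=onz(c,q,.044)*1000
        print(" seam",p.round(2),q.round(2),round(e,2),"world",X.round(1),Y.round(1),"x_h along normal from tcp:",(R.T@(X[:2]-w)).round(1))
np.set_printoptions(linewidth=200)
im=cv2.cvtColor(To["image"],cv2.COLOR_RGB2GRAY)
for u in (274,277,280): print(u,im[208:224,u])
D0=cv2.cvtColor(np.load("pics/top0.npy"),cv2.COLOR_RGB2GRAY)
for u in (274,277,280): print(u,D0[208:224,u], np.load("pics/top0.npy")[211:219,u].tolist())
E
```

```text
left0 pred flat edge [258.48 220.41] [268.61 218.72]
 meas [258.21 218.82] [268.41 217.47] 0.17 0.58 shift mm [5.1 0.8] [4.  0.6]
 taper [258.3 215.4] [267.5 217.5] [258.6 214.2] [267.7 216.6] 0.08 0.82 [ 3.7 -0.9] [ 2.8 -0.7]
 seam [273.26 216.48] [283.68 214.76] 0.12 world [533.8 143.9  44. ] [538.5 110.7  44. ] x_h along normal from tcp: [  -5.4 -100.2]
left1 pred flat edge [261.86 220.21] [272.   218.51]
 meas [261.75 219.51] [271.78 217.17] 0.19 0.74 shift mm [2.2 0.3] [4.3 0.6]
 taper [261.7 215.2] [270.9 217.3] [262. 214.] [271.  216.5] 0.11 0.82 [ 3.9 -1. ] [ 2.6 -0.6]
 seam [273.26 216.43] [283.66 214.64] 0.08 world [534. 144.  44.] [538.8 110.7  44. ] x_h along normal from tcp: [ -4.1 -89.3]
274 [104  99 104 101 101 101 104 100  89  70  52  49  52  52  53  59]
277 [103 103 104 100 105 105 104  99  74  69  51  51  50  52  57  52]
280 [104 102 102 100 103 102 100  89  71  59  50  55  54  51  53  54]
274 [106 110 110 109 111 111 109 107  96  75  79  80  78  77  78  80] [[108, 109, 110], [109, 111, 112], [109, 111, 112], [109, 109, 110], [107, 107, 110], [95, 96, 97], [75, 75, 77], [77, 80, 83]]
277 [111 111 109 110 108 111 111 104  71  73  79  78  78  78  78  79] [[109, 110, 112], [108, 108, 110], [109, 112, 111], [111, 111, 112], [104, 103, 105], [71, 71, 73], [71, 74, 77], [75, 80, 81]]
280 [108 109 111 109 109 111 107  93  68  80  79  80  81  78  78  78] [[108, 109, 111], [108, 109, 110], [110, 111, 113], [108, 107, 108], [94, 93, 94], [68, 68, 71], [77, 80, 84], [76, 80, 84]]
```

Call:
{"name": "drive_tool", "arguments": {
  "moves": [
    {"x":5,"y":0,"z":0,"rx":0,"ry":0,"rz":0,"fingers":1},
    {"x":8,"y":0,"z":0,"rx":0,"ry":0,"rz":0,"fingers":1},
    {"x":8,"y":-1.7,"z":0,"rx":0,"ry":0,"rz":0,"fingers":1},
    {"x":8,"y":-1.7,"z":0,"rx":0,"ry":0,"rz":0,"fingers":1},
    {"x":5,"y":-1.7,"z":0,"rx":0,"ry":0,"rz":0,"fingers":1},
    {"x":3,"y":-1.7,"z":0,"rx":0,"ry":0,"rz":0,"fingers":1},
    {"x":0,"y":-1.7,"z":0,"rx":0,"ry":0,"rz":0,"fingers":1},
    {"x":0,"y":-1.7,"z":0,"rx":0,"ry":0,"rz":0,"fingers":1},
    {"x":0,"y":-1.7,"z":0,"rx":0,"ry":0,"rz":0,"fingers":1}
  ],
  "force": 50
}}

```text
time_s: 8.28
tool_pos: [0.524, 0.2281, 0.0413]
tool_rot: [-179.9, 0.0, 98.2]
force: [-2.1, 0.2, -1.8]
grip_width: 0.0216
grasp_force: 50.0
```

Call:
{"name": "drive_tool", "arguments": {
  "moves": [
    {"x":-2,"y":0,"z":0,"rx":0,"ry":0,"rz":0,"fingers":1},
    {"x":-4,"y":0,"z":0,"rx":0,"ry":0,"rz":0,"fingers":1},
    {"x":-6,"y":0,"z":0,"rx":0,"ry":0,"rz":0,"fingers":1},
    {"x":-6,"y":0,"z":0,"rx":0,"ry":0,"rz":0,"fingers":1},
    {"x":-6,"y":0,"z":0,"rx":0,"ry":0,"rz":0,"fingers":1}
  ],
  "force": 50
}}

```text
time_s: 8.9
tool_pos: [0.5244, 0.2243, 0.0415]
tool_rot: [-180.0, -0.1, 98.2]
force: [-2.9, 4.4, -2.6]
grip_width: 0.0216
grasp_force: 50.0
```

Call:
{"name": "drive_tool", "arguments": {
  "moves": [
    {"x":-1.5,"y":0,"z":0,"rx":0,"ry":0,"rz":0,"fingers":1},
    {"x":-2.5,"y":0,"z":0,"rx":0,"ry":0,"rz":0,"fingers":1},
    {"x":-2.5,"y":0,"z":0,"rx":0,"ry":0,"rz":0,"fingers":1},
    {"x":-2.5,"y":0,"z":0,"rx":0,"ry":0,"rz":0,"fingers":1}
  ],
  "force": 50
}}

```text
time_s: 9.4
tool_pos: [0.5247, 0.2219, 0.0415]
tool_rot: [-180.0, -0.2, 98.2]
force: [-3.2, 4.2, -2.8]
grip_width: 0.0217
grasp_force: 50.0
```

Call:
{"name": "drive_tool", "arguments": {
  "moves": [
    {"x":10,"y":0,"z":0,"rx":0,"ry":0,"rz":0,"fingers":1},
    {"x":25,"y":0,"z":0,"rx":0,"ry":0,"rz":0,"fingers":1},
    {"x":25,"y":0,"z":-50,"rx":0,"ry":0,"rz":0,"fingers":1},
    {"x":20,"y":0,"z":-76,"rx":0,"ry":0,"rz":0,"fingers":1},
    {"x":-30,"y":0,"z":-78,"rx":0,"ry":0,"rz":0,"fingers":1},
    {"x":-90,"y":0,"z":-78,"rx":0,"ry":0,"rz":0,"fingers":1},
    {"x":-150,"y":0,"z":-78,"rx":0,"ry":0,"rz":0,"fingers":1},
    {"x":-210,"y":0,"z":-78,"rx":0,"ry":0,"rz":0,"fingers":1},
    {"x":-270,"y":0,"z":-78,"rx":0,"ry":0,"rz":0,"fingers":1},
    {"x":-330,"y":0,"z":-78,"rx":0,"ry":0,"rz":0,"fingers":1},
    {"x":-370,"y":0.2,"z":-78,"rx":0,"ry":0,"rz":0,"fingers":1},
    {"x":-381,"y":0.2,"z":-78,"rx":0,"ry":0,"rz":0,"fingers":1},
    {"x":-381,"y":0.2,"z":-60,"rx":0,"ry":0,"rz":0,"fingers":1},
    {"x":-381,"y":0.2,"z":-20,"rx":0,"ry":0,"rz":0,"fingers":1},
    {"x":-381,"y":0.2,"z":0,"rx":0,"ry":0,"rz":0,"fingers":1},
    {"x":-381,"y":0.2,"z":0,"rx":0,"ry":0,"rz":0,"fingers":1},
    {"x":-381,"y":0.2,"z":0,"rx":0,"ry":0,"rz":0,"fingers":1}
  ],
  "force": 50
}}

```text
time_s: 11.52
tool_pos: [0.5811, -0.1567, 0.0426]
tool_rot: [179.9, 0.0, 98.2]
force: [-0.3, 0.6, -2.4]
grip_width: 0.0214
grasp_force: 50.0
```

Call:
{"name": "drive_tool", "arguments": {
  "moves": [
    {"x":0,"y":-1.9,"z":0,"rx":0,"ry":0,"rz":0,"fingers":1},
    {"x":0,"y":-1.9,"z":0,"rx":0,"ry":0,"rz":0,"fingers":1},
    {"x":4,"y":-1.9,"z":0,"rx":0,"ry":0,"rz":0,"fingers":1},
    {"x":7,"y":-1.9,"z":0,"rx":0,"ry":0,"rz":0,"fingers":1},
    {"x":9,"y":-1.9,"z":0,"rx":0,"ry":0,"rz":0,"fingers":1},
    {"x":11,"y":-1.9,"z":0,"rx":0,"ry":0,"rz":0,"fingers":1},
    {"x":12,"y":-1.9,"z":0,"rx":0,"ry":0,"rz":0,"fingers":1},
    {"x":12,"y":-1.9,"z":0,"rx":0,"ry":0,"rz":0,"fingers":1}
  ],
  "force": 50
}}

```text
time_s: 12.52
tool_pos: [0.5765, -0.1456, 0.0415]
tool_rot: [180.0, 0.0, 98.2]
force: [0.7, 0.7, -2.7]
grip_width: 0.0216
grasp_force: 50.0
```

Call:
{"name": "drive_tool", "arguments": {
  "moves": [
    {"x":2.5,"y":0,"z":0,"rx":0,"ry":0,"rz":0,"fingers":1},
    {"x":5,"y":0,"z":0,"rx":0,"ry":0,"rz":0,"fingers":1},
    {"x":7,"y":0,"z":0,"rx":0,"ry":0,"rz":0,"fingers":1},
    {"x":9,"y":0,"z":0,"rx":0,"ry":0,"rz":0,"fingers":1},
    {"x":11,"y":0,"z":0,"rx":0,"ry":0,"rz":0,"fingers":1},
    {"x":11,"y":0,"z":0,"rx":0,"ry":0,"rz":0,"fingers":1},
    {"x":11,"y":0,"z":0,"rx":0,"ry":0,"rz":0,"fingers":1}
  ],
  "force": 50
}}

```text
time_s: 13.4
tool_pos: [0.5753, -0.1386, 0.0421]
tool_rot: [179.9, 0.3, 98.0]
force: [1.0, -6.5, -2.5]
grip_width: 0.0215
grasp_force: 50.0
```

Call:
{"name": "drive_tool", "arguments": {
  "moves": [
    {"x":1.5,"y":0,"z":0,"rx":0,"ry":0,"rz":0,"fingers":1},
    {"x":3,"y":0,"z":0,"rx":0,"ry":0,"rz":0,"fingers":1},
    {"x":4.5,"y":0,"z":0,"rx":0,"ry":0,"rz":0,"fingers":1},
    {"x":4.5,"y":0,"z":0,"rx":0,"ry":0,"rz":0,"fingers":1},
    {"x":4.5,"y":0,"z":0,"rx":0,"ry":0,"rz":0,"fingers":1}
  ],
  "force": 50
}}

```text
time_s: 14.02
tool_pos: [0.5747, -0.1342, 0.0421]
tool_rot: [180.0, 0.3, 98.0]
force: [0.9, -6.6, -2.1]
grip_width: 0.0217
grasp_force: 50.0
```

```bash
python3 - <<'E'
from h import *
o=st()
S,T=shot("right1",(165,255,270,370),(180,260,262,362))
E
```

```text
t 14.0 tcp [ 574.7 -134.2   42.1] rot [179.95   0.28  98.04] F [ 0.9 -6.6 -2.1] w 21.7 gf 50.0
```

View pics/right1.png

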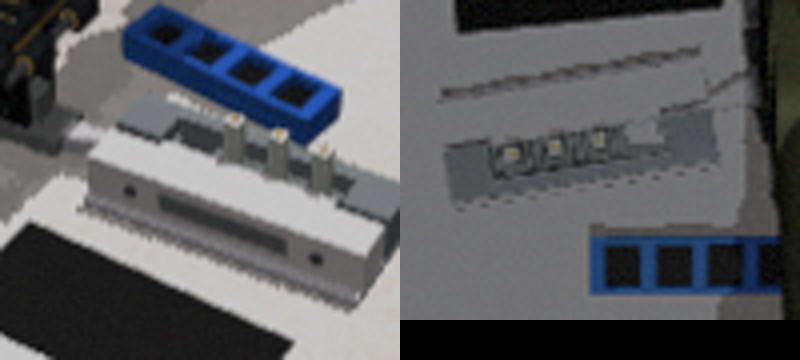

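```bash
cat >> h.py <<'E'
def jaw(S):
    "pin openings (mm) from the moving half's front top edge against the first picture"
    ph=np.radians(8.05);n=np.array([np.cos(ph),np.sin(ph)]);l=np.array([-n[1],n[0]])
    def f(c,op):
        o=np.array([546.15*n[0]+35.9*n[1]*1,0])  # origin below
        O=546.15*n-35.9*l
        P=[px(c,np.append(O+(34+q)*n+y*l,44)/1000) for y,q in((75,op[0]),(-75,op[1]))]
        p,q,e,k=edge(c,P[0],P[1],half=2.,trim=.05)
        r=[]
        X,Y=[(onz(c,v,.044)[:2]*1000-O) for v in(p,q)]
        r=[X@n-34,Y@n-34]; a=np.polyfit([X@l,Y@l],r,1); return np.polyval(a,[67.5,-67.5]),e,k
    S0=dict(S);S0["image"]=np.load("pics/scene0.npy")
    b=f(S0,(0,0))[0];op=np.zeros(2)
    for g in range(4): m,e,k=f(S,op+b); op=m-b
    print("pins L,R",op.round(2),"base",b.round(2),"rms",round(e,2),round(k,2)); return op
E
python3 - <<'E'
from h import *
jaw(cam("scene"))
E
```

```text
pins L,R [1.77 2.97] base [ 0.16 -0.05] rms 0.1 1.0
```

Call:
{"name": "drive_tool", "arguments": {
  "moves": [
    {"x":-15,"y":0,"z":0,"rx":0,"ry":0,"rz":0,"fingers":1},
    {"x":-30,"y":0,"z":0,"rx":0,"ry":0,"rz":0,"fingers":1},
    {"x":-30,"y":0,"z":-50,"rx":0,"ry":0,"rz":0,"fingers":1},
    {"x":-20,"y":0,"z":-78,"rx":0,"ry":0,"rz":0,"fingers":1},
    {"x":30,"y":0,"z":-78,"rx":0,"ry":0,"rz":0,"fingers":1},
    {"x":90,"y":0,"z":-78,"rx":0,"ry":0,"rz":0,"fingers":1},
    {"x":150,"y":0,"z":-78,"rx":0,"ry":0,"rz":0,"fingers":1},
    {"x":210,"y":0,"z":-78,"rx":0,"ry":0,"rz":0,"fingers":1},
    {"x":270,"y":1,"z":-78,"rx":0,"ry":0,"rz":0,"fingers":1},
    {"x":330,"y":2.5,"z":-78,"rx":0,"ry":0,"rz":0,"fingers":1},
    {"x":365,"y":2.5,"z":-78,"rx":0,"ry":0,"rz":0,"fingers":1},
    {"x":376.5,"y":2.5,"z":-78,"rx":0,"ry":0,"rz":0,"fingers":1},
    {"x":376.5,"y":2.5,"z":-60,"rx":0,"ry":0,"rz":0,"fingers":1},
    {"x":376.5,"y":2.5,"z":-20,"rx":0,"ry":0,"rz":0,"fingers":1},
    {"x":376.5,"y":2.5,"z":0,"rx":0,"ry":0,"rz":0,"fingers":1},
    {"x":376.5,"y":2.5,"z":0,"rx":0,"ry":0,"rz":0,"fingers":1},
    {"x":376.5,"y":2.5,"z":0,"rx":0,"ry":0,"rz":0,"fingers":1}
  ],
  "force": 50
}}

```text
time_s: 16.3
tool_pos: [0.5243, 0.2425, 0.0424]
tool_rot: [179.9, -0.0, 98.1]
force: [-0.5, 0.5, -2.6]
grip_width: 0.0215
grasp_force: 50.0
```

Call:
{"name": "drive_tool", "arguments": {
  "moves": [
    {"x":0,"y":-1.6,"z":0,"rx":0,"ry":0,"rz":0,"fingers":1},
    {"x":-6,"y":-1.6,"z":0,"rx":0,"ry":0,"rz":0,"fingers":1},
    {"x":-12,"y":-1.6,"z":0,"rx":0,"ry":0,"rz":0,"fingers":1},
    {"x":-16,"y":-1.6,"z":0,"rx":0,"ry":0,"rz":0,"fingers":1},
    {"x":-20,"y":-1.6,"z":0,"rx":0,"ry":0,"rz":0,"fingers":1},
    {"x":-22,"y":-1.6,"z":0,"rx":0,"ry":0,"rz":0,"fingers":1},
    {"x":-24,"y":-1.6,"z":0,"rx":0,"ry":0,"rz":0,"fingers":1},
    {"x":-26,"y":-1.6,"z":0,"rx":0,"ry":0,"rz":0,"fingers":1},
    {"x":-28,"y":-1.6,"z":0,"rx":0,"ry":0,"rz":0,"fingers":1},
    {"x":-30,"y":-1.6,"z":0,"rx":0,"ry":0,"rz":0,"fingers":1},
    {"x":-30,"y":-1.6,"z":0,"rx":0,"ry":0,"rz":0,"fingers":1},
    {"x":-30,"y":-1.6,"z":0,"rx":0,"ry":0,"rz":0,"fingers":1}
  ],
  "force": 50
}}

```text
time_s: 17.8
tool_pos: [0.5251, 0.2162, 0.0419]
tool_rot: [180.0, -0.3, 98.3]
force: [-1.6, 5.7, -2.4]
grip_width: 0.0214
grasp_force: 50.0
```

```bash
python3 - <<'E'
from h import *
st();jaw(cam("scene"))
E
```

```text
t 17.8 tcp [525.1 216.2  41.9] rot [179.97  -0.26  98.28] F [-1.6  5.7 -2.4] w 21.4 gf 50.0
pins L,R [4.37 2.83] base [ 0.16 -0.05] rms 0.1 0.81
```

Call:
{"name": "drive_tool", "arguments": {
  "moves": [
    {"x":-1.5,"y":0,"z":0,"rx":0,"ry":0,"rz":0,"fingers":1},
    {"x":-3,"y":0,"z":0,"rx":0,"ry":0,"rz":0,"fingers":1},
    {"x":-4,"y":0,"z":0,"rx":0,"ry":0,"rz":0,"fingers":1},
    {"x":-4,"y":0,"z":0,"rx":0,"ry":0,"rz":0,"fingers":1},
    {"x":-4,"y":0,"z":0,"rx":0,"ry":0,"rz":0,"fingers":1}
  ],
  "force": 50
}}

```text
time_s: 18.48
tool_pos: [0.5257, 0.2124, 0.0419]
tool_rot: [180.0, -0.3, 98.3]
force: [-1.3, 5.8, -2.7]
grip_width: 0.0218
grasp_force: 50.0
```

Call:
{"name": "drive_tool", "arguments": {
  "moves": [
    {"x":15,"y":0,"z":0,"rx":0,"ry":0,"rz":0,"fingers":1},
    {"x":38,"y":0,"z":0,"rx":0,"ry":0,"rz":0,"fingers":1},
    {"x":38,"y":0,"z":-50,"rx":0,"ry":0,"rz":0,"fingers":1},
    {"x":28,"y":0,"z":-78,"rx":0,"ry":0,"rz":0,"fingers":1},
    {"x":-20,"y":0,"z":-78,"rx":0,"ry":0,"rz":0,"fingers":1},
    {"x":-80,"y":0,"z":-78,"rx":0,"ry":0,"rz":0,"fingers":1},
    {"x":-140,"y":0,"z":-78,"rx":0,"ry":0,"rz":0,"fingers":1},
    {"x":-200,"y":0,"z":-78,"rx":0,"ry":0,"rz":0,"fingers":1},
    {"x":-260,"y":-1,"z":-78,"rx":0,"ry":0,"rz":0,"fingers":1},
    {"x":-320,"y":-2.4,"z":-78,"rx":0,"ry":0,"rz":0,"fingers":1},
    {"x":-360,"y":-2.4,"z":-78,"rx":0,"ry":0,"rz":0,"fingers":1},
    {"x":-370,"y":-2.4,"z":-78,"rx":0,"ry":0,"rz":0,"fingers":1},
    {"x":-370,"y":-2.4,"z":-60,"rx":0,"ry":0,"rz":0,"fingers":1},
    {"x":-370,"y":-2.4,"z":-20,"rx":0,"ry":0,"rz":0,"fingers":1},
    {"x":-370,"y":-2.4,"z":0,"rx":0,"ry":0,"rz":0,"fingers":1},
    {"x":-370,"y":-2.4,"z":0,"rx":0,"ry":0,"rz":0,"fingers":1},
    {"x":-370,"y":-2.4,"z":0,"rx":0,"ry":0,"rz":0,"fingers":1}
  ],
  "force": 50
}}

```text
time_s: 20.6
tool_pos: [0.5777, -0.1572, 0.0426]
tool_rot: [179.9, 0.0, 98.2]
force: [0.2, 1.3, -2.2]
grip_width: 0.0213
grasp_force: 50.0
```

Call:
{"name": "drive_tool", "arguments": {
  "moves": [
    {"x":0,"y":1.4,"z":0,"rx":0,"ry":0,"rz":0,"fingers":1},
    {"x":3,"y":1.4,"z":0,"rx":0,"ry":0,"rz":0,"fingers":1},
    {"x":7,"y":1.4,"z":0,"rx":0,"ry":0,"rz":0,"fingers":1},
    {"x":12,"y":1.4,"z":0,"rx":0,"ry":0,"rz":0,"fingers":1},
    {"x":16,"y":1.4,"z":0,"rx":0,"ry":0,"rz":0,"fingers":1},
    {"x":19,"y":1.4,"z":0,"rx":0,"ry":0,"rz":0,"fingers":1},
    {"x":22,"y":1.4,"z":0,"rx":0,"ry":0,"rz":0,"fingers":1},
    {"x":25,"y":1.4,"z":0,"rx":0,"ry":0,"rz":0,"fingers":1},
    {"x":28,"y":1.4,"z":0,"rx":0,"ry":0,"rz":0,"fingers":1},
    {"x":31,"y":1.4,"z":0,"rx":0,"ry":0,"rz":0,"fingers":1},
    {"x":33,"y":1.4,"z":0,"rx":0,"ry":0,"rz":0,"fingers":1},
    {"x":33,"y":1.4,"z":0,"rx":0,"ry":0,"rz":0,"fingers":1},
    {"x":33,"y":1.4,"z":0,"rx":0,"ry":0,"rz":0,"fingers":1}
  ],
  "force": 50
}}

```text
time_s: 22.22
tool_pos: [0.5738, -0.1289, 0.042]
tool_rot: [179.9, 0.3, 98.0]
force: [0.8, -7.5, -2.0]
grip_width: 0.0217
grasp_force: 50.0
```

```bash
python3 - <<'E'
from h import *
st();jaw(cam("scene"))
E
```

```text
t 22.2 tcp [ 573.8 -128.9   42. ] rot [179.95   0.27  98.02] F [ 0.8 -7.5 -2. ] w 21.7 gf 50.0
pins L,R [5.23 5.55] base [ 0.16 -0.05] rms 0.09 1.0
```

Call:
{"name": "drive_tool", "arguments": {
  "moves": [
    {"x":2,"y":0,"z":0,"rx":0,"ry":0,"rz":0,"fingers":1},
    {"x":4,"y":0,"z":0,"rx":0,"ry":0,"rz":0,"fingers":1},
    {"x":6,"y":0,"z":0,"rx":0,"ry":0,"rz":0,"fingers":1},
    {"x":7,"y":0,"z":0,"rx":0,"ry":0,"rz":0,"fingers":1},
    {"x":7,"y":0,"z":0,"rx":0,"ry":0,"rz":0,"fingers":1},
    {"x":7,"y":0,"z":0,"rx":0,"ry":0,"rz":0,"fingers":1}
  ],
  "force": 50
}}

```text
time_s: 23.02
tool_pos: [0.5728, -0.1221, 0.042]
tool_rot: [180.0, 0.3, 98.0]
force: [1.0, -7.7, -1.8]
grip_width: 0.0213
grasp_force: 50.0
```

```bash
python3 - <<'E'
from h import *
st();jaw(cam("scene"))
E
```

```text
t 23.0 tcp [ 572.8 -122.1   42. ] rot [179.95   0.28  98.01] F [ 1.  -7.7 -1.8] w 21.3 gf 50.0
pins L,R [5.24 7.56] base [ 0.16 -0.05] rms 0.08 1.0
```

Call:
{"name": "drive_tool", "arguments": {
  "moves": [
    {"x":-20,"y":0,"z":0,"rx":0,"ry":0,"rz":0,"fingers":1},
    {"x":-44,"y":0,"z":0,"rx":0,"ry":0,"rz":0,"fingers":1},
    {"x":-44,"y":0,"z":-50,"rx":0,"ry":0,"rz":0,"fingers":1},
    {"x":-34,"y":0,"z":-78,"rx":0,"ry":0,"rz":0,"fingers":1},
    {"x":20,"y":0,"z":-78,"rx":0,"ry":0,"rz":0,"fingers":1},
    {"x":80,"y":0,"z":-78,"rx":0,"ry":0,"rz":0,"fingers":1},
    {"x":140,"y":0,"z":-78,"rx":0,"ry":0,"rz":0,"fingers":1},
    {"x":200,"y":0,"z":-78,"rx":0,"ry":0,"rz":0,"fingers":1},
    {"x":260,"y":1,"z":-78,"rx":0,"ry":0,"rz":0,"fingers":1},
    {"x":320,"y":1,"z":-78,"rx":0,"ry":0,"rz":0,"fingers":1},
    {"x":352,"y":1,"z":-78,"rx":0,"ry":0,"rz":0,"fingers":1},
    {"x":361.5,"y":1,"z":-78,"rx":0,"ry":0,"rz":0,"fingers":1},
    {"x":361.5,"y":1,"z":-60,"rx":0,"ry":0,"rz":0,"fingers":1},
    {"x":361.5,"y":1,"z":-20,"rx":0,"ry":0,"rz":0,"fingers":1},
    {"x":361.5,"y":1,"z":0,"rx":0,"ry":0,"rz":0,"fingers":1},
    {"x":361.5,"y":1,"z":0,"rx":0,"ry":0,"rz":0,"fingers":1},
    {"x":361.5,"y":1,"z":0,"rx":0,"ry":0,"rz":0,"fingers":1}
  ],
  "force": 50
}}

```text
time_s: 25.2
tool_pos: [0.523, 0.2399, 0.0424]
tool_rot: [179.9, -0.0, 98.1]
force: [-0.5, 1.3, -2.3]
grip_width: 0.0216
grasp_force: 50.0
```

Call:
{"name": "drive_tool", "arguments": {
  "moves": [
    {"x":-5,"y":0,"z":0,"rx":0,"ry":0,"rz":0,"fingers":1},
    {"x":-12,"y":0,"z":0,"rx":0,"ry":0,"rz":0,"fingers":1},
    {"x":-18,"y":0,"z":0,"rx":0,"ry":0,"rz":0,"fingers":1},
    {"x":-22,"y":0,"z":0,"rx":0,"ry":0,"rz":0,"fingers":1},
    {"x":-25,"y":0,"z":0,"rx":0,"ry":0,"rz":0,"fingers":1},
    {"x":-28,"y":0,"z":0,"rx":0,"ry":0,"rz":0,"fingers":1},
    {"x":-31,"y":0,"z":0,"rx":0,"ry":0,"rz":0,"fingers":1},
    {"x":-34,"y":0,"z":0,"rx":0,"ry":0,"rz":0,"fingers":1},
    {"x":-37,"y":0,"z":0,"rx":0,"ry":0,"rz":0,"fingers":1},
    {"x":-40,"y":0,"z":0,"rx":0,"ry":0,"rz":0,"fingers":1},
    {"x":-40,"y":0,"z":0,"rx":0,"ry":0,"rz":0,"fingers":1},
    {"x":-40,"y":0,"z":0,"rx":0,"ry":0,"rz":0,"fingers":1}
  ],
  "force": 50
}}

```text
time_s: 26.7
tool_pos: [0.527, 0.2036, 0.0418]
tool_rot: [180.0, -0.2, 98.3]
force: [-2.0, 5.8, -2.6]
grip_width: 0.0216
grasp_force: 50.0
```

```bash
python3 - <<'E'
from h import *
st();jaw(cam("scene"))
E
```

```text
t 26.7 tcp [527.  203.6  41.8] rot [179.97  -0.23  98.29] F [-2.   5.8 -2.6] w 21.6 gf 50.0
pins L,R [9.87 7.28] base [ 0.16 -0.05] rms 0.1 0.76
```

Call:
{"name": "drive_tool", "arguments": {
  "moves": [
    {"x":20,"y":0,"z":0,"rx":0,"ry":0,"rz":0,"fingers":1},
    {"x":44,"y":0,"z":0,"rx":0,"ry":0,"rz":0,"fingers":1},
    {"x":44,"y":0,"z":-50,"rx":0,"ry":0,"rz":0,"fingers":1},
    {"x":34,"y":0,"z":-78,"rx":0,"ry":0,"rz":0,"fingers":1},
    {"x":-20,"y":0,"z":-78,"rx":0,"ry":0,"rz":0,"fingers":1},
    {"x":-80,"y":0,"z":-78,"rx":0,"ry":0,"rz":0,"fingers":1},
    {"x":-140,"y":0,"z":-78,"rx":0,"ry":0,"rz":0,"fingers":1},
    {"x":-200,"y":0,"z":-78,"rx":0,"ry":0,"rz":0,"fingers":1},
    {"x":-260,"y":-0.5,"z":-78,"rx":0,"ry":0,"rz":0,"fingers":1},
    {"x":-320,"y":-0.5,"z":-78,"rx":0,"ry":0,"rz":0,"fingers":1},
    {"x":-352,"y":-0.5,"z":-78,"rx":0,"ry":0,"rz":0,"fingers":1},
    {"x":-361,"y":-0.5,"z":-78,"rx":0,"ry":0,"rz":0,"fingers":1},
    {"x":-361,"y":-0.5,"z":-60,"rx":0,"ry":0,"rz":0,"fingers":1},
    {"x":-361,"y":-0.5,"z":-20,"rx":0,"ry":0,"rz":0,"fingers":1},
    {"x":-361,"y":-0.5,"z":0,"rx":0,"ry":0,"rz":0,"fingers":1},
    {"x":-361,"y":-0.5,"z":0,"rx":0,"ry":0,"rz":0,"fingers":1},
    {"x":-361,"y":-0.5,"z":0,"rx":0,"ry":0,"rz":0,"fingers":1}
  ],
  "force": 50
}}

```text
time_s: 28.88
tool_pos: [0.5795, -0.1564, 0.0426]
tool_rot: [179.9, 0.0, 98.2]
force: [-0.0, 0.6, -2.3]
grip_width: 0.0218
grasp_force: 50.0
```

Call:
{"name": "drive_tool", "arguments": {
  "moves": [
    {"x":6,"y":0,"z":0,"rx":0,"ry":0,"rz":0,"fingers":1},
    {"x":13,"y":0,"z":0,"rx":0,"ry":0,"rz":0,"fingers":1},
    {"x":20,"y":0,"z":0,"rx":0,"ry":0,"rz":0,"fingers":1},
    {"x":25,"y":0,"z":0,"rx":0,"ry":0,"rz":0,"fingers":1},
    {"x":28,"y":0,"z":0,"rx":0,"ry":0,"rz":0,"fingers":1},
    {"x":31,"y":0,"z":0,"rx":0,"ry":0,"rz":0,"fingers":1},
    {"x":34,"y":0,"z":0,"rx":0,"ry":0,"rz":0,"fingers":1},
    {"x":37,"y":0,"z":0,"rx":0,"ry":0,"rz":0,"fingers":1},
    {"x":40,"y":0,"z":0,"rx":0,"ry":0,"rz":0,"fingers":1},
    {"x":43,"y":0,"z":0,"rx":0,"ry":0,"rz":0,"fingers":1},
    {"x":43,"y":0,"z":0,"rx":0,"ry":0,"rz":0,"fingers":1},
    {"x":43,"y":0,"z":0,"rx":0,"ry":0,"rz":0,"fingers":1}
  ],
  "force": 50
}}

```text
time_s: 30.38
tool_pos: [0.5724, -0.1181, 0.0418]
tool_rot: [-180.0, 0.2, 98.0]
force: [0.5, -5.9, -1.9]
grip_width: 0.0217
grasp_force: 50.0
```

```bash
python3 - <<'E'
from h import *
st();jaw(cam("scene"))
E
```

```text
t 30.4 tcp [ 572.4 -118.1   41.8] rot [-179.99    0.23   98.02] F [ 0.5 -5.9 -1.9] w 21.7 gf 50.0
pins L,R [9.08 9.83] base [ 0.16 -0.05] rms 0.08 1.0
```

Call:
{"name": "drive_tool", "arguments": {
  "moves": [
    {"x":2,"y":0,"z":0,"rx":0,"ry":0,"rz":0,"fingers":1},
    {"x":3.5,"y":0,"z":0,"rx":0,"ry":0,"rz":0,"fingers":1},
    {"x":3.5,"y":0,"z":0,"rx":0,"ry":0,"rz":0,"fingers":1},
    {"x":3.5,"y":0,"z":0,"rx":0,"ry":0,"rz":0,"fingers":1}
  ],
  "force": 50
}}

```text
time_s: 30.92
tool_pos: [0.5719, -0.1148, 0.0418]
tool_rot: [-180.0, 0.2, 98.0]
force: [0.2, -6.5, -3.1]
grip_width: 0.0217
grasp_force: 50.0
```

```bash
python3 - <<'E'
from h import *
st();jaw(cam("scene"))
E
```

```text
t 30.9 tcp [ 571.9 -114.8   41.8] rot [-179.99    0.25   98.01] F [ 0.2 -6.5 -3.1] w 21.7 gf 50.0
pins L,R [ 9.15 10.68] base [ 0.16 -0.05] rms 0.08 1.0
```

Call:
{"name": "drive_tool", "arguments": {
  "moves": [
    {"x":-22,"y":0,"z":0,"rx":0,"ry":0,"rz":0,"fingers":1},
    {"x":-52,"y":0,"z":0,"rx":0,"ry":0,"rz":0,"fingers":1},
    {"x":-52,"y":0,"z":-50,"rx":0,"ry":0,"rz":0,"fingers":1},
    {"x":-42,"y":0,"z":-78,"rx":0,"ry":0,"rz":0,"fingers":1},
    {"x":12,"y":0,"z":-78,"rx":0,"ry":0,"rz":0,"fingers":1},
    {"x":72,"y":0,"z":-78,"rx":0,"ry":0,"rz":0,"fingers":1},
    {"x":132,"y":0,"z":-78,"rx":0,"ry":0,"rz":0,"fingers":1},
    {"x":192,"y":0,"z":-78,"rx":0,"ry":0,"rz":0,"fingers":1},
    {"x":252,"y":1,"z":-78,"rx":0,"ry":0,"rz":0,"fingers":1},
    {"x":312,"y":1,"z":-78,"rx":0,"ry":0,"rz":0,"fingers":1},
    {"x":345,"y":1,"z":-78,"rx":0,"ry":0,"rz":0,"fingers":1},
    {"x":354.5,"y":1,"z":-78,"rx":0,"ry":0,"rz":0,"fingers":1},
    {"x":354.5,"y":1,"z":-60,"rx":0,"ry":0,"rz":0,"fingers":1},
    {"x":354.5,"y":1,"z":-20,"rx":0,"ry":0,"rz":0,"fingers":1},
    {"x":354.5,"y":1,"z":0,"rx":0,"ry":0,"rz":0,"fingers":1},
    {"x":354.5,"y":1,"z":0,"rx":0,"ry":0,"rz":0,"fingers":1},
    {"x":354.5,"y":1,"z":0,"rx":0,"ry":0,"rz":0,"fingers":1}
  ],
  "force": 50
}}

```text
time_s: 33.1
tool_pos: [0.5235, 0.24, 0.0424]
tool_rot: [179.9, -0.0, 98.1]
force: [0.7, 0.7, -3.4]
grip_width: 0.0214
grasp_force: 50.0
```

Call:
{"name": "drive_tool", "arguments": {
  "moves": [
    {"x":-6,"y":0,"z":0,"rx":0,"ry":0,"rz":0,"fingers":1},
    {"x":-13,"y":0,"z":0,"rx":0,"ry":0,"rz":0,"fingers":1},
    {"x":-20,"y":0,"z":0,"rx":0,"ry":0,"rz":0,"fingers":1},
    {"x":-25,"y":0,"z":0,"rx":0,"ry":0,"rz":0,"fingers":1},
    {"x":-30,"y":0,"z":0,"rx":0,"ry":0,"rz":0,"fingers":1},
    {"x":-33,"y":0,"z":0,"rx":0,"ry":0,"rz":0,"fingers":1},
    {"x":-36,"y":0,"z":0,"rx":0,"ry":0,"rz":0,"fingers":1},
    {"x":-39,"y":0,"z":0,"rx":0,"ry":0,"rz":0,"fingers":1},
    {"x":-42,"y":0,"z":0,"rx":0,"ry":0,"rz":0,"fingers":1},
    {"x":-44,"y":0,"z":0,"rx":0,"ry":0,"rz":0,"fingers":1},
    {"x":-44,"y":0,"z":0,"rx":0,"ry":0,"rz":0,"fingers":1},
    {"x":-44,"y":0,"z":0,"rx":0,"ry":0,"rz":0,"fingers":1}
  ],
  "force": 50
}}

```text
time_s: 34.6
tool_pos: [0.5276, 0.1995, 0.0416]
tool_rot: [-180.0, -0.2, 98.3]
force: [-1.9, 5.8, -2.7]
grip_width: 0.0217
grasp_force: 50.0
```

```bash
python3 - <<'E'
from h import *
st();jaw(cam("scene"))
E
```

```text
t 34.6 tcp [527.6 199.5  41.6] rot [-179.97   -0.21   98.28] F [-1.9  5.8 -2.7] w 21.7 gf 50.0
pins L,R [11.35 10.68] base [ 0.16 -0.05] rms 0.1 0.76
```

Call:
{"name": "drive_tool", "arguments": {
  "moves": [
    {"x":-1.5,"y":0,"z":0,"rx":0,"ry":0,"rz":0,"fingers":1},
    {"x":-2,"y":0,"z":0,"rx":0,"ry":0,"rz":0,"fingers":1},
    {"x":-2,"y":0,"z":0,"rx":0,"ry":0,"rz":0,"fingers":1},
    {"x":-2,"y":0,"z":0,"rx":0,"ry":0,"rz":0,"fingers":1}
  ],
  "force": 50
}}

```text
time_s: 35.15
tool_pos: [0.5279, 0.1978, 0.0416]
tool_rot: [-180.0, -0.2, 98.3]
force: [-1.8, 5.5, -3.7]
grip_width: 0.0216
grasp_force: 50.0
```

Call:
{"name": "drive_tool", "arguments": {
  "moves": [
    {"x":22,"y":0,"z":0,"rx":0,"ry":0,"rz":0,"fingers":1},
    {"x":50,"y":0,"z":0,"rx":0,"ry":0,"rz":0,"fingers":1},
    {"x":50,"y":0,"z":-50,"rx":0,"ry":0,"rz":0,"fingers":1},
    {"x":40,"y":0,"z":-78,"rx":0,"ry":0,"rz":0,"fingers":1},
    {"x":-14,"y":0,"z":-78,"rx":0,"ry":0,"rz":0,"fingers":1},
    {"x":-74,"y":0,"z":-78,"rx":0,"ry":0,"rz":0,"fingers":1},
    {"x":-134,"y":0,"z":-78,"rx":0,"ry":0,"rz":0,"fingers":1},
    {"x":-194,"y":0,"z":-78,"rx":0,"ry":0,"rz":0,"fingers":1},
    {"x":-254,"y":-0.5,"z":-78,"rx":0,"ry":0,"rz":0,"fingers":1},
    {"x":-314,"y":-0.5,"z":-78,"rx":0,"ry":0,"rz":0,"fingers":1},
    {"x":-346,"y":-0.5,"z":-78,"rx":0,"ry":0,"rz":0,"fingers":1},
    {"x":-355,"y":-0.5,"z":-78,"rx":0,"ry":0,"rz":0,"fingers":1},
    {"x":-355,"y":-0.5,"z":-60,"rx":0,"ry":0,"rz":0,"fingers":1},
    {"x":-355,"y":-0.5,"z":-20,"rx":0,"ry":0,"rz":0,"fingers":1},
    {"x":-355,"y":-0.5,"z":0,"rx":0,"ry":0,"rz":0,"fingers":1},
    {"x":-355,"y":-0.5,"z":0,"rx":0,"ry":0,"rz":0,"fingers":1},
    {"x":-355,"y":-0.5,"z":0,"rx":0,"ry":0,"rz":0,"fingers":1}
  ],
  "force": 50
}}

```text
time_s: 37.28
tool_pos: [0.58, -0.1564, 0.0426]
tool_rot: [179.9, 0.0, 98.2]
force: [0.0, 0.6, -1.2]
grip_width: 0.0214
grasp_force: 50.0
```

```bash
python3 - <<'E'
from h import *
st();jaw(cam("scene"))
E
```

```text
t 37.3 tcp [ 580.  -156.4   42.6] rot [1.799e+02 3.000e-02 9.822e+01] F [ 0.   0.6 -1.2] w 21.4 gf 50.0
pins L,R [11.67 10.81] base [ 0.16 -0.05] rms 0.08 1.0
```

Call:
{"name": "drive_tool", "arguments": {
  "moves": [
    {"x":6,"y":0,"z":0,"rx":0,"ry":0,"rz":0,"fingers":1},
    {"x":13,"y":0,"z":0,"rx":0,"ry":0,"rz":0,"fingers":1},
    {"x":20,"y":0,"z":0,"rx":0,"ry":0,"rz":0,"fingers":1},
    {"x":26,"y":0,"z":0,"rx":0,"ry":0,"rz":0,"fingers":1},
    {"x":31,"y":0,"z":0,"rx":0,"ry":0,"rz":0,"fingers":1},
    {"x":35,"y":0,"z":0,"rx":0,"ry":0,"rz":0,"fingers":1},
    {"x":38,"y":0,"z":0,"rx":0,"ry":0,"rz":0,"fingers":1},
    {"x":41,"y":0,"z":0,"rx":0,"ry":0,"rz":0,"fingers":1},
    {"x":44,"y":0,"z":0,"rx":0,"ry":0,"rz":0,"fingers":1},
    {"x":46.5,"y":0,"z":0,"rx":0,"ry":0,"rz":0,"fingers":1},
    {"x":46.5,"y":0,"z":0,"rx":0,"ry":0,"rz":0,"fingers":1},
    {"x":46.5,"y":0,"z":0,"rx":0,"ry":0,"rz":0,"fingers":1}
  ],
  "force": 50
}}

```text
time_s: 38.83
tool_pos: [0.572, -0.1142, 0.0415]
tool_rot: [-179.9, 0.2, 98.0]
force: [-1.5, -5.8, -2.6]
grip_width: 0.0212
grasp_force: 50.0
```

```bash
python3 - <<'E'
from h import *
st();jaw(cam("scene"))
E
```

```text
t 38.8 tcp [ 572.  -114.2   41.5] rot [-179.94    0.2    98.04] F [-1.5 -5.8 -2.6] w 21.2 gf 50.0
pins L,R [11.71 11.61] base [ 0.16 -0.05] rms 0.08 1.0
```

Call:
{"name": "drive_tool", "arguments": {
  "moves": [
    {"x":-24,"y":0,"z":0,"rx":0,"ry":0,"rz":0,"fingers":1},
    {"x":-54,"y":0,"z":0,"rx":0,"ry":0,"rz":0,"fingers":1},
    {"x":-54,"y":0,"z":-50,"rx":0,"ry":0,"rz":0,"fingers":1},
    {"x":-50,"y":10,"z":-78,"rx":0,"ry":0,"rz":0,"fingers":1},
    {"x":-10,"y":50,"z":-78,"rx":0,"ry":0,"rz":0.02,"fingers":1},
    {"x":35,"y":90,"z":-78,"rx":0,"ry":0,"rz":0.04,"fingers":1},
    {"x":80,"y":120,"z":-78,"rx":0,"ry":0,"rz":0.056,"fingers":1},
    {"x":120,"y":126,"z":-70,"rx":0,"ry":0,"rz":0.056,"fingers":1},
    {"x":128.7,"y":126.2,"z":-50,"rx":0,"ry":0,"rz":0.056,"fingers":1},
    {"x":128.7,"y":126.2,"z":-10,"rx":0,"ry":0,"rz":0.056,"fingers":1},
    {"x":128.7,"y":126.2,"z":6,"rx":0,"ry":0,"rz":0.056,"fingers":1},
    {"x":128.7,"y":126.2,"z":10,"rx":0,"ry":0,"rz":0.056,"fingers":1},
    {"x":128.7,"y":126.2,"z":11,"rx":0,"ry":0,"rz":0.056,"fingers":1},
    {"x":128.7,"y":126.2,"z":12,"rx":0,"ry":0,"rz":0.056,"fingers":1},
    {"x":128.7,"y":126.2,"z":12,"rx":0,"ry":0,"rz":0.056,"fingers":1},
    {"x":128.7,"y":126.2,"z":12,"rx":0,"ry":0,"rz":0.056,"fingers":1}
  ],
  "force": 50
}}

```text
time_s: 40.88
tool_pos: [0.6793, 0.0344, 0.0301]
tool_rot: [179.9, 0.0, 95.0]
force: [0.0, 1.2, -2.9]
grip_width: 0.0215
grasp_force: 50.0
```

Call:
{"name": "drive_tool", "arguments": {
  "moves": [
    {"x":0,"y":0,"z":0.8,"rx":0,"ry":0,"rz":0,"fingers":1},
    {"x":0,"y":0,"z":1.2,"rx":0,"ry":0,"rz":0,"fingers":1},
    {"x":0,"y":0,"z":1.2,"rx":0,"ry":0,"rz":0,"fingers":1},
    {"x":0,"y":0,"z":1.2,"rx":0,"ry":0,"rz":0,"fingers":0.3},
    {"x":0,"y":0,"z":1.2,"rx":0,"ry":0,"rz":0,"fingers":0},
    {"x":0,"y":0,"z":1,"rx":0,"ry":0,"rz":0,"fingers":-0.2},
    {"x":0,"y":0,"z":0,"rx":0,"ry":0,"rz":0,"fingers":-0.2},
    {"x":0,"y":0,"z":0,"rx":0,"ry":0,"rz":0,"fingers":-0.2},
    {"x":0,"y":0,"z":-20,"rx":0,"ry":0,"rz":0,"fingers":-0.2},
    {"x":0,"y":0,"z":-60,"rx":0,"ry":0,"rz":0,"fingers":-0.2},
    {"x":0,"y":0,"z":-120,"rx":0,"ry":0,"rz":0,"fingers":-0.2},
    {"x":0,"y":0,"z":-170,"rx":0,"ry":0,"rz":0,"fingers":-0.2},
    {"x":0,"y":0,"z":-170,"rx":0,"ry":0,"rz":0,"fingers":-0.2}
  ]
}}

```text
time_s: 42.5
tool_pos: [0.6821, 0.0354, 0.2072]
tool_rot: [179.3, 0.0, 95.0]
force: [-0.3, 0.3, -0.2]
grip_width: 0.0521
grasp_force: 0.0
```

```bash
python3 - <<'E'
from h import *
st();S,T=shot("laid",(165,280,245,345),(160,255,262,362));jaw(S)
# stems
E
```

```text
t 42.5 tcp [682.1  35.4 207.2] rot [1.7934e+02 3.0000e-02 9.4970e+01] F [-0.3  0.3 -0.2] w 52.1 gf 0.0
pins L,R [11.68 11.7 ] base [ 0.16 -0.05] rms 0.08 0.99
```

View pics/laid.png

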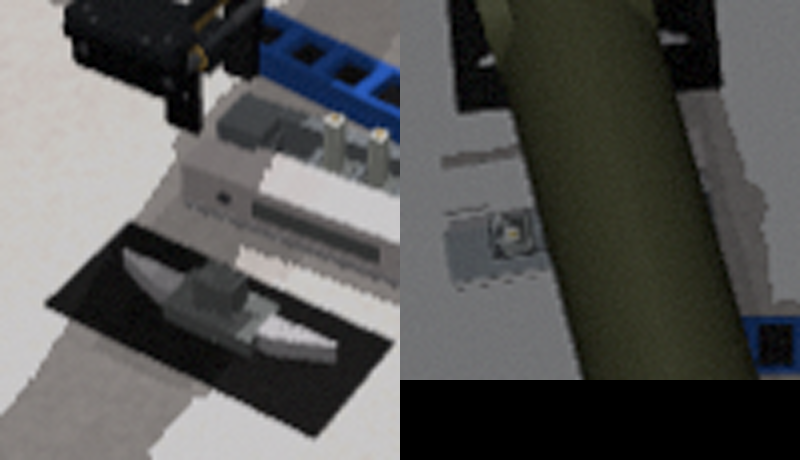

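```bash
python3 - <<'E'
from h import *
T=cam("top");S=cam("scene");T["image"]=np.load("pics/top0.npy");S["image"]=np.load("pics/scene0.npy")
full=lambda c,off:(np.array(c)+.5)/4.8-.5+np.array(off)
to=(260,140);so=(245,155)
def quad(c,off,P,z,name):
    L=[]
    for i in range(4):
        p,q,e,k=edge(c,full(P[i],off),full(P[(i+1)%4],off),half=2,trim=.12); L.append(np.cross(np.append(p,1),np.append(q,1)));print(round(e,2),round(k,2),end=" ")
    C=[]
    for i in range(4):
        v=np.cross(L[i-1],L[i]);C.append(onz(c,v[:2]/v[2],z)[:2]*1000)
    C=np.array(C);print(name,C.round(1).tolist(),"mean",C.mean(0).round(2),"len",[round(np.linalg.norm(C[i]-C[(i+1)%4]),1) for i in range(4)],"dirs",[round(np.degrees(np.arctan2(-(C[(i+1)%4]-C[i])[0],(C[(i+1)%4]-C[i])[1])),2) for i in range(4)])
quad(S,so,[(311,53),(529,155),(487,191),(269,88)],.028,"S rack")
quad(T,to,[(499,544),(238,544),(238,476),(498,476)],.028,"T rack")
# stems from top picture: bright pixels centroid
for nm,c,off,pts in(("S",S,so,[(509,226),(456,209),(402,190)]),("T",T,to,[(145,377),(197,368),(248,358)])):
    for p in pts: 
        u=full(p,off);print(nm,u.round(1),(onz(c,u,.076)*1000).round(1)[:2])
E
```

```text
0.11 0.95 0.11 0.78 0.46 0.82 0.08 1.0 S rack [[407.9, -142.6], [411.2, 33.5], [451.0, 31.8], [452.2, -143.9]] mean [430.57 -55.33] len [np.float64(176.1), np.float64(39.8), np.float64(175.7), np.float64(44.3)] dirs [np.float64(-1.09), np.float64(-92.44), np.float64(-179.61), np.float64(88.31)]
0.09 0.63 0.02 1.0 0.31 0.59 0.02 1.0 T rack [[413.4, -141.4], [416.2, 33.6], [462.0, 32.6], [451.3, -142.4]] mean [435.74 -54.4 ] len [np.float64(175.1), np.float64(45.8), np.float64(175.3), np.float64(37.9)] dirs [np.float64(-0.91), np.float64(-91.26), np.float64(176.5), np.float64(88.61)]
S [350.6 201.7] [521.4  88.4]
S [339.6 198.1] [527.3  55.6]
S [328.4 194.2] [532.2  20.7]
T [289.8 218.1] [526.6  89. ]
T [300.6 216.3] [531.6  55.2]
T [311.3 214.2] [537.3  21.9]
```

Call:
{"name": "drive_tool", "arguments": {
  "moves": [
    {"x":17,"y":-38,"z":10,"rx":0,"ry":0,"rz":-0.053,"fingers":-0.2},
    {"x":42,"y":-90,"z":20,"rx":0,"ry":0,"rz":-0.053,"fingers":-0.2},
    {"x":60,"y":-135,"z":40,"rx":0,"ry":0,"rz":-0.053,"fingers":-0.2},
    {"x":67.5,"y":-151.7,"z":70,"rx":0,"ry":0,"rz":-0.053,"fingers":-0.2},
    {"x":67.5,"y":-151.7,"z":85,"rx":0,"ry":0,"rz":-0.053,"fingers":-0.2},
    {"x":67.5,"y":-151.7,"z":85,"rx":0,"ry":0,"rz":-0.053,"fingers":-0.2},
    {"x":67.5,"y":-151.7,"z":85,"rx":0,"ry":0,"rz":-0.053,"fingers":-0.2}
  ],
  "force": 25
}}

```text
time_s: 43.58
tool_pos: [0.5235, 0.0883, 0.1151]
tool_rot: [179.9, -0.0, 97.9]
force: [-0.2, 0.3, -0.2]
grip_width: 0.0522
grasp_force: 0.0
```

```bash
python3 - <<'E'
from h import *
st();S,T=shot("pick1",(145,245,280,380),(160,255,262,362))
E
```

```text
t 43.6 tcp [523.5  88.3 115.1] rot [ 1.7994e+02 -4.0000e-02  9.7930e+01] F [-0.2  0.3 -0.2] w 52.2 gf 0.0
```

View pics/pick1.png

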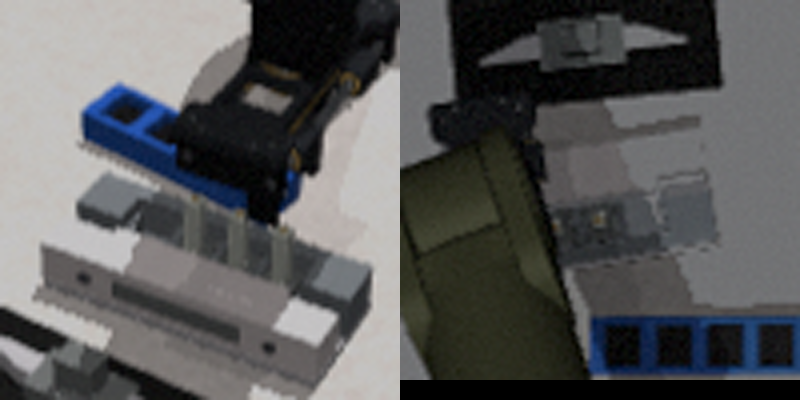

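Call:
{"name": "drive_tool", "arguments": {
  "moves": [
    {"x":0.9,"y":0.4,"z":30,"rx":0,"ry":0,"rz":0,"fingers":-0.2},
    {"x":0.9,"y":0.4,"z":55,"rx":0,"ry":0,"rz":0,"fingers":-0.2},
    {"x":0.9,"y":0.4,"z":59.5,"rx":0,"ry":0,"rz":0,"fingers":-0.2},
    {"x":0.9,"y":0.4,"z":59.5,"rx":0,"ry":0,"rz":0,"fingers":0.3},
    {"x":0.9,"y":0.4,"z":59.5,"rx":0,"ry":0,"rz":0,"fingers":1},
    {"x":0.9,"y":0.4,"z":59.5,"rx":0,"ry":0,"rz":0,"fingers":1},
    {"x":0.9,"y":0.4,"z":59.5,"rx":0,"ry":0,"rz":0,"fingers":1},
    {"x":0.9,"y":0.4,"z":59.5,"rx":0,"ry":0,"rz":0,"fingers":1},
    {"x":0.9,"y":0.4,"z":59.5,"rx":0,"ry":0,"rz":0,"fingers":1},
    {"x":0.9,"y":0.4,"z":59.5,"rx":0,"ry":0,"rz":0,"fingers":1},
    {"x":0.9,"y":0.4,"z":59.5,"rx":0,"ry":0,"rz":0,"fingers":1},
    {"x":0.9,"y":0.4,"z":59.5,"rx":0,"ry":0,"rz":0,"fingers":1}
  ],
  "force": 25
}}

```text
time_s: 45.18
tool_pos: [0.5222, 0.0894, 0.055]
tool_rot: [-180.0, 0.0, 98.0]
force: [0.0, -0.0, -0.4]
grip_width: 0.0118
grasp_force: 25.0
```

Call:
{"name": "drive_tool", "arguments": {
  "moves": [
    {"x":0,"y":0,"z":-15,"rx":0,"ry":0,"rz":0,"fingers":1},
    {"x":0,"y":0,"z":-40,"rx":0,"ry":0,"rz":0,"fingers":1},
    {"x":0,"y":-10,"z":-75,"rx":0,"ry":0,"rz":0,"fingers":1},
    {"x":-40,"y":-50,"z":-75,"rx":0,"ry":0,"rz":0.05,"fingers":1},
    {"x":-85,"y":-85,"z":-75,"rx":0,"ry":0,"rz":0.1,"fingers":1},
    {"x":-140,"y":-110,"z":-75,"rx":0,"ry":0,"rz":0.159,"fingers":1},
    {"x":-185,"y":-119,"z":-65,"rx":0,"ry":0,"rz":0.159,"fingers":1},
    {"x":-191.2,"y":-119,"z":-50,"rx":0,"ry":0,"rz":0.159,"fingers":1},
    {"x":-191.2,"y":-119,"z":-30,"rx":0,"ry":0,"rz":0.159,"fingers":1},
    {"x":-191.2,"y":-119,"z":-25,"rx":0,"ry":0,"rz":0.159,"fingers":1},
    {"x":-191.2,"y":-119,"z":-25,"rx":0,"ry":0,"rz":0.159,"fingers":1},
    {"x":-191.2,"y":-119,"z":-25,"rx":0,"ry":0,"rz":0.159,"fingers":1}
  ],
  "force": 25
}}

```text
time_s: 46.68
tool_pos: [0.4318, -0.1161, 0.0809]
tool_rot: [179.9, 0.0, 88.9]
force: [-0.1, 0.7, 1.0]
grip_width: 0.0116
grasp_force: 25.0
```

```bash
python3 - <<'E'
from h import *
st();S,T=shot("place1",(130,230,250,350),(195,270,290,390))
E
```

```text
t 46.7 tcp [ 431.8 -116.1   80.9] rot [1.7993e+02 3.0000e-02 8.8930e+01] F [-0.1  0.7  1. ] w 11.6 gf 25.0
```

View pics/place1.png

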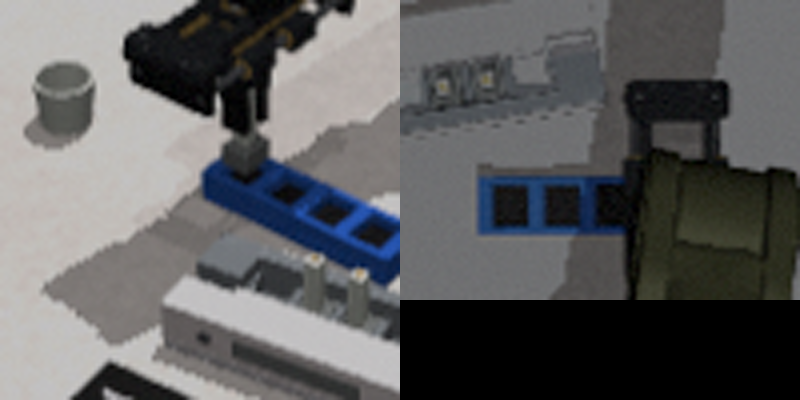

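Call:
{"name": "drive_tool", "arguments": {
  "moves": [
    {"x":0,"y":0,"z":6,"rx":0,"ry":0,"rz":0,"fingers":1},
    {"x":0,"y":0,"z":10,"rx":0,"ry":0,"rz":0,"fingers":1},
    {"x":0,"y":0,"z":14,"rx":0,"ry":0,"rz":0,"fingers":1},
    {"x":0,"y":0,"z":17,"rx":0,"ry":0,"rz":0,"fingers":1},
    {"x":0,"y":0,"z":18,"rx":0,"ry":0,"rz":0,"fingers":1},
    {"x":0,"y":0,"z":18,"rx":0,"ry":0,"rz":0,"fingers":1}
  ],
  "force": 25
}}

```text
time_s: 47.52
tool_pos: [0.4311, -0.1164, 0.062]
tool_rot: [180.0, 0.0, 88.9]
force: [0.3, -0.4, -1.0]
grip_width: 0.012
grasp_force: 25.0
```

Call:
{"name": "drive_tool", "arguments": {
  "moves": [
    {"x":0,"y":0,"z":2,"rx":0,"ry":0,"rz":0,"fingers":1},
    {"x":0,"y":0,"z":5,"rx":0,"ry":0,"rz":0,"fingers":1},
    {"x":0,"y":0,"z":8,"rx":0,"ry":0,"rz":0,"fingers":1},
    {"x":0,"y":0,"z":11,"rx":0,"ry":0,"rz":0,"fingers":1},
    {"x":0,"y":0,"z":13,"rx":0,"ry":0,"rz":0,"fingers":1},
    {"x":0,"y":0,"z":13,"rx":0,"ry":0,"rz":0,"fingers":1},
    {"x":0,"y":0,"z":13,"rx":0,"ry":0,"rz":0,"fingers":1}
  ],
  "force": 40
}}

```text
time_s: 48.4
tool_pos: [0.4317, -0.1166, 0.0528]
tool_rot: [-180.0, 0.1, 88.9]
force: [-10.4, 2.9, 32.4]
grip_width: 0.0115
grasp_force: 40.0
```

Call:
{"name": "drive_tool", "arguments": {
  "moves": [
    {"x":0,"y":0,"z":-3,"rx":0,"ry":0,"rz":0,"fingers":1},
    {"x":0,"y":0,"z":-4,"rx":0,"ry":0,"rz":0,"fingers":1},
    {"x":0,"y":0,"z":-4,"rx":0,"ry":0,"rz":0,"fingers":0.3},
    {"x":0,"y":0,"z":-4,"rx":0,"ry":0,"rz":0,"fingers":0},
    {"x":0,"y":0,"z":-4,"rx":0,"ry":0,"rz":0,"fingers":0},
    {"x":0,"y":0,"z":-20,"rx":0,"ry":0,"rz":0,"fingers":0},
    {"x":0,"y":0,"z":-75,"rx":0,"ry":0,"rz":0,"fingers":0},
    {"x":50,"y":10,"z":-80,"rx":0,"ry":0,"rz":-0.05,"fingers":0},
    {"x":100,"y":40,"z":-80,"rx":0,"ry":0,"rz":-0.159,"fingers":0},
    {"x":150,"y":75,"z":-80,"rx":0,"ry":0,"rz":-0.159,"fingers":0},
    {"x":174,"y":92.4,"z":-75,"rx":0,"ry":0,"rz":-0.159,"fingers":0},
    {"x":174,"y":92.4,"z":-66,"rx":0,"ry":0,"rz":-0.159,"fingers":0},
    {"x":174,"y":92.4,"z":-66,"rx":0,"ry":0,"rz":-0.159,"fingers":0},
    {"x":174,"y":92.4,"z":-66,"rx":0,"ry":0,"rz":-0.159,"fingers":0}
  ],
  "force": 25
}}

```text
time_s: 50.15
tool_pos: [0.5264, 0.0541, 0.1153]
tool_rot: [-180.0, 0.1, 97.9]
force: [0.7, 0.8, 0.5]
grip_width: 0.0435
grasp_force: 0.0
```

```bash
python3 - <<'E'
from h import *
st();S,T=shot("pick2",(130,230,250,350),(195,270,290,390))
E
```

```text
t 50.1 tcp [526.4  54.1 115.3] rot [-1.7998e+02  6.0000e-02  9.7870e+01] F [0.7 0.8 0.5] w 43.5 gf 0.0
```

View pics/pick2.png

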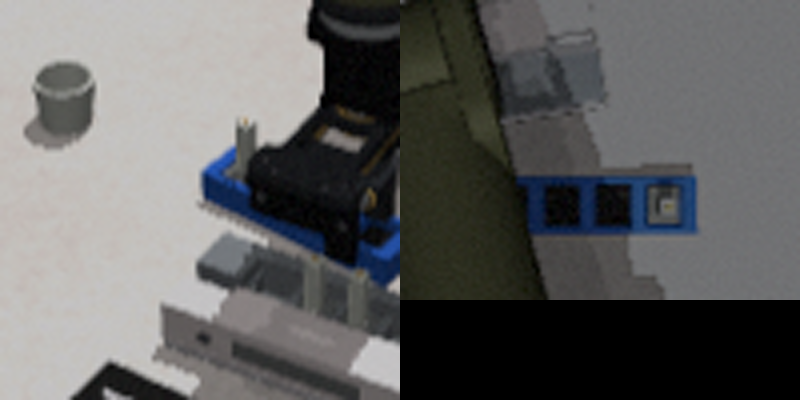

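Call:
{"name": "drive_tool", "arguments": {
  "moves": [
    {"x":1.4,"y":1.4,"z":30,"rx":0,"ry":0,"rz":0,"fingers":0},
    {"x":1.4,"y":1.4,"z":55,"rx":0,"ry":0,"rz":0,"fingers":0},
    {"x":1.4,"y":1.4,"z":59.8,"rx":0,"ry":0,"rz":0,"fingers":0},
    {"x":1.4,"y":1.4,"z":59.8,"rx":0,"ry":0,"rz":0,"fingers":0.3},
    {"x":1.4,"y":1.4,"z":59.8,"rx":0,"ry":0,"rz":0,"fingers":1},
    {"x":1.4,"y":1.4,"z":59.8,"rx":0,"ry":0,"rz":0,"fingers":1},
    {"x":1.4,"y":1.4,"z":59.8,"rx":0,"ry":0,"rz":0,"fingers":1},
    {"x":1.4,"y":1.4,"z":59.8,"rx":0,"ry":0,"rz":0,"fingers":1},
    {"x":1.4,"y":1.4,"z":59.8,"rx":0,"ry":0,"rz":0,"fingers":1},
    {"x":1.4,"y":1.4,"z":59.8,"rx":0,"ry":0,"rz":0,"fingers":1},
    {"x":1.4,"y":1.4,"z":59.8,"rx":0,"ry":0,"rz":0,"fingers":1}
  ],
  "force": 25
}}

```text
time_s: 51.62
tool_pos: [0.5283, 0.0573, 0.0556]
tool_rot: [180.0, 0.0, 98.0]
force: [-1.0, -1.1, 4.5]
grip_width: 0.0116
grasp_force: 25.0
```

Call:
{"name": "drive_tool", "arguments": {
  "moves": [
    {"x":0,"y":0,"z":-15,"rx":0,"ry":0,"rz":0,"fingers":1},
    {"x":0,"y":0,"z":-40,"rx":0,"ry":0,"rz":0,"fingers":1},
    {"x":0,"y":-10,"z":-75,"rx":0,"ry":0,"rz":0,"fingers":1},
    {"x":-25,"y":-50,"z":-75,"rx":0,"ry":0,"rz":0.05,"fingers":1},
    {"x":-60,"y":-85,"z":-75,"rx":0,"ry":0,"rz":0.1,"fingers":1},
    {"x":-100,"y":-108,"z":-75,"rx":0,"ry":0,"rz":0.159,"fingers":1},
    {"x":-116.6,"y":-112.8,"z":-65,"rx":0,"ry":0,"rz":0.159,"fingers":1},
    {"x":-116.6,"y":-112.8,"z":-40,"rx":0,"ry":0,"rz":0.159,"fingers":1},
    {"x":-116.6,"y":-112.8,"z":-25,"rx":0,"ry":0,"rz":0.159,"fingers":1},
    {"x":-116.6,"y":-112.8,"z":-25,"rx":0,"ry":0,"rz":0.159,"fingers":1},
    {"x":-116.6,"y":-112.8,"z":-25,"rx":0,"ry":0,"rz":0.159,"fingers":1}
  ],
  "force": 25
}}

```text
time_s: 53.0
tool_pos: [0.4332, -0.0733, 0.0807]
tool_rot: [180.0, -0.0, 89.0]
force: [0.6, -0.3, 0.8]
grip_width: 0.0115
grasp_force: 25.0
```

```bash
python3 - <<'E'
from h import *
st();S,T=shot("place2",(130,230,250,350),(195,270,290,390))
E
```

```text
t 53.0 tcp [433.2 -73.3  80.7] rot [ 1.7996e+02 -1.0000e-02  8.8950e+01] F [ 0.6 -0.3  0.8] w 11.5 gf 25.0
```

View pics/place2.png

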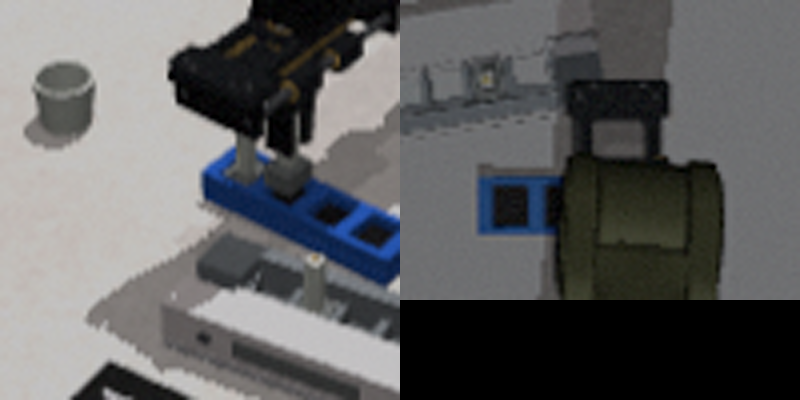

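Call:
{"name": "drive_tool", "arguments": {
  "moves": [
    {"x":-1.5,"y":-0.5,"z":2,"rx":0,"ry":0,"rz":0,"fingers":1},
    {"x":-1.5,"y":-0.5,"z":6,"rx":0,"ry":0,"rz":0,"fingers":1},
    {"x":-1.5,"y":-0.5,"z":10,"rx":0,"ry":0,"rz":0,"fingers":1},
    {"x":-1.5,"y":-0.5,"z":14,"rx":0,"ry":0,"rz":0,"fingers":1},
    {"x":-1.5,"y":-0.5,"z":17,"rx":0,"ry":0,"rz":0,"fingers":1},
    {"x":-1.5,"y":-0.5,"z":18,"rx":0,"ry":0,"rz":0,"fingers":1},
    {"x":-1.5,"y":-0.5,"z":18,"rx":0,"ry":0,"rz":0,"fingers":1}
  ],
  "force": 25
}}

```text
time_s: 53.98
tool_pos: [0.432, -0.0753, 0.0622]
tool_rot: [-180.0, 0.0, 88.9]
force: [0.4, 0.1, -1.0]
grip_width: 0.0118
grasp_force: 25.0
```

Inside the pocket; press.

Call:
{"name": "drive_tool", "arguments": {
  "moves": [
    {"x":0,"y":0,"z":2,"rx":0,"ry":0,"rz":0,"fingers":1},
    {"x":0,"y":0,"z":5,"rx":0,"ry":0,"rz":0,"fingers":1},
    {"x":0,"y":0,"z":8,"rx":0,"ry":0,"rz":0,"fingers":1},
    {"x":0,"y":0,"z":11,"rx":0,"ry":0,"rz":0,"fingers":1},
    {"x":0,"y":0,"z":12.5,"rx":0,"ry":0,"rz":0,"fingers":1},
    {"x":0,"y":0,"z":12.5,"rx":0,"ry":0,"rz":0,"fingers":1},
    {"x":0,"y":0,"z":12.5,"rx":0,"ry":0,"rz":0,"fingers":1}
  ],
  "force": 40
}}

```text
time_s: 54.85
tool_pos: [0.4326, -0.0754, 0.0535]
tool_rot: [-180.0, 0.1, 88.9]
force: [-11.5, 2.7, 33.5]
grip_width: 0.0118
grasp_force: 40.0
```

Call:
{"name": "drive_tool", "arguments": {
  "moves": [
    {"x":0,"y":0,"z":-3,"rx":0,"ry":0,"rz":0,"fingers":1},
    {"x":0,"y":0,"z":-3.5,"rx":0,"ry":0,"rz":0,"fingers":1},
    {"x":0,"y":0,"z":-3.5,"rx":0,"ry":0,"rz":0,"fingers":0.3},
    {"x":0,"y":0,"z":-3.5,"rx":0,"ry":0,"rz":0,"fingers":0},
    {"x":0,"y":0,"z":-3.5,"rx":0,"ry":0,"rz":0,"fingers":0},
    {"x":0,"y":0,"z":-20,"rx":0,"ry":0,"rz":0,"fingers":0},
    {"x":0,"y":0,"z":-75,"rx":0,"ry":0,"rz":0,"fingers":0},
    {"x":40,"y":25,"z":-80,"rx":0,"ry":0,"rz":-0.08,"fingers":0},
    {"x":75,"y":65,"z":-80,"rx":0,"ry":0,"rz":-0.159,"fingers":0},
    {"x":100.5,"y":95,"z":-78,"rx":0,"ry":0,"rz":-0.159,"fingers":0},
    {"x":100.5,"y":99,"z":-66,"rx":0,"ry":0,"rz":-0.159,"fingers":0},
    {"x":100.5,"y":99,"z":-66,"rx":0,"ry":0,"rz":-0.159,"fingers":0},
    {"x":100.5,"y":99,"z":-66,"rx":0,"ry":0,"rz":-0.159,"fingers":0}
  ],
  "force": 25
}}

```text
time_s: 56.48
tool_pos: [0.5322, 0.022, 0.1159]
tool_rot: [-180.0, 0.0, 97.9]
force: [-0.8, 0.5, 0.3]
grip_width: 0.0436
grasp_force: 0.0
```

Call:
{"name": "drive_tool", "arguments": {
  "moves": [
    {"x":-0.3,"y":0.6,"z":30,"rx":0,"ry":0,"rz":0,"fingers":0},
    {"x":-0.3,"y":0.6,"z":55,"rx":0,"ry":0,"rz":0,"fingers":0},
    {"x":-0.3,"y":0.6,"z":60,"rx":0,"ry":0,"rz":0,"fingers":0},
    {"x":-0.3,"y":0.6,"z":60,"rx":0,"ry":0,"rz":0,"fingers":0.3},
    {"x":-0.3,"y":0.6,"z":60,"rx":0,"ry":0,"rz":0,"fingers":1},
    {"x":-0.3,"y":0.6,"z":60,"rx":0,"ry":0,"rz":0,"fingers":1},
    {"x":-0.3,"y":0.6,"z":60,"rx":0,"ry":0,"rz":0,"fingers":1},
    {"x":-0.3,"y":0.6,"z":60,"rx":0,"ry":0,"rz":0,"fingers":1},
    {"x":-0.3,"y":0.6,"z":60,"rx":0,"ry":0,"rz":0,"fingers":1},
    {"x":-0.3,"y":0.6,"z":60,"rx":0,"ry":0,"rz":0,"fingers":1},
    {"x":-0.3,"y":0.6,"z":60,"rx":0,"ry":0,"rz":0,"fingers":1}
  ],
  "force": 25
}}

```text
time_s: 57.85
tool_pos: [0.5337, 0.023, 0.0559]
tool_rot: [180.0, 0.0, 98.0]
force: [-0.8, -1.0, 3.0]
grip_width: 0.0116
grasp_force: 25.0
```

Call:
{"name": "drive_tool", "arguments": {
  "moves": [
    {"x":0,"y":0,"z":-15,"rx":0,"ry":0,"rz":0,"fingers":1},
    {"x":0,"y":0,"z":-40,"rx":0,"ry":0,"rz":0,"fingers":1},
    {"x":0,"y":-10,"z":-75,"rx":0,"ry":0,"rz":0,"fingers":1},
    {"x":-12,"y":-55,"z":-75,"rx":0,"ry":0,"rz":0.08,"fingers":1},
    {"x":-32,"y":-95,"z":-75,"rx":0,"ry":0,"rz":0.159,"fingers":1},
    {"x":-43,"y":-107,"z":-65,"rx":0,"ry":0,"rz":0.159,"fingers":1},
    {"x":-43,"y":-107,"z":-40,"rx":0,"ry":0,"rz":0.159,"fingers":1},
    {"x":-43,"y":-107,"z":-25,"rx":0,"ry":0,"rz":0.159,"fingers":1},
    {"x":-43,"y":-107,"z":-25,"rx":0,"ry":0,"rz":0.159,"fingers":1},
    {"x":-43,"y":-107,"z":-25,"rx":0,"ry":0,"rz":0.159,"fingers":1}
  ],
  "force": 25
}}

```text
time_s: 59.1
tool_pos: [0.4344, -0.034, 0.0812]
tool_rot: [180.0, -0.0, 88.9]
force: [0.4, -0.2, -0.6]
grip_width: 0.0117
grasp_force: 25.0
```

Call:
{"name": "drive_tool", "arguments": {
  "moves": [
    {"x":0,"y":-0.8,"z":2,"rx":0,"ry":0,"rz":0,"fingers":1},
    {"x":0,"y":-0.8,"z":6,"rx":0,"ry":0,"rz":0,"fingers":1},
    {"x":0,"y":-0.8,"z":10,"rx":0,"ry":0,"rz":0,"fingers":1},
    {"x":0,"y":-0.8,"z":14,"rx":0,"ry":0,"rz":0,"fingers":1},
    {"x":0,"y":-0.8,"z":17,"rx":0,"ry":0,"rz":0,"fingers":1},
    {"x":0,"y":-0.8,"z":18,"rx":0,"ry":0,"rz":0,"fingers":1},
    {"x":0,"y":-0.8,"z":18,"rx":0,"ry":0,"rz":0,"fingers":1}
  ],
  "force": 25
}}

```text
time_s: 59.98
tool_pos: [0.4328, -0.0344, 0.0627]
tool_rot: [-180.0, 0.0, 88.9]
force: [0.5, -0.0, 0.3]
grip_width: 0.0118
grasp_force: 25.0
```

Call:
{"name": "drive_tool", "arguments": {
  "moves": [
    {"x":0,"y":0,"z":2,"rx":0,"ry":0,"rz":0,"fingers":1},
    {"x":0,"y":0,"z":5,"rx":0,"ry":0,"rz":0,"fingers":1},
    {"x":0,"y":0,"z":8,"rx":0,"ry":0,"rz":0,"fingers":1},
    {"x":0,"y":0,"z":11,"rx":0,"ry":0,"rz":0,"fingers":1},
    {"x":0,"y":0,"z":12.8,"rx":0,"ry":0,"rz":0,"fingers":1},
    {"x":0,"y":0,"z":12.8,"rx":0,"ry":0,"rz":0,"fingers":1},
    {"x":0,"y":0,"z":12.8,"rx":0,"ry":0,"rz":0,"fingers":1}
  ],
  "force": 40
}}

```text
time_s: 60.85
tool_pos: [0.4335, -0.0345, 0.0538]
tool_rot: [-180.0, 0.1, 88.9]
force: [-13.5, 0.7, 35.9]
grip_width: 0.0113
grasp_force: 40.0
```

Call:
{"name": "drive_tool", "arguments": {
  "moves": [
    {"x":0,"y":0,"z":-3,"rx":0,"ry":0,"rz":0,"fingers":1},
    {"x":0,"y":0,"z":-3.6,"rx":0,"ry":0,"rz":0,"fingers":1},
    {"x":0,"y":0,"z":-3.6,"rx":0,"ry":0,"rz":0,"fingers":0.3},
    {"x":0,"y":0,"z":-3.6,"rx":0,"ry":0,"rz":0,"fingers":0},
    {"x":0,"y":0,"z":-3.6,"rx":0,"ry":0,"rz":0,"fingers":0},
    {"x":0,"y":0,"z":-20,"rx":0,"ry":0,"rz":0,"fingers":0},
    {"x":0,"y":0,"z":-80,"rx":0,"ry":0,"rz":0,"fingers":0},
    {"x":0,"y":0,"z":-140,"rx":0,"ry":0,"rz":0,"fingers":0},
    {"x":-60,"y":0,"z":-170,"rx":0,"ry":0,"rz":0,"fingers":0},
    {"x":-120,"y":0,"z":-180,"rx":0,"ry":0,"rz":0,"fingers":0},
    {"x":-180,"y":0,"z":-180,"rx":0,"ry":0,"rz":0,"fingers":0},
    {"x":-240,"y":0,"z":-180,"rx":0,"ry":0,"rz":0,"fingers":0},
    {"x":-300,"y":0,"z":-180,"rx":0,"ry":0,"rz":0,"fingers":0},
    {"x":-360,"y":0,"z":-180,"rx":0,"ry":0,"rz":0,"fingers":0},
    {"x":-400,"y":0,"z":-180,"rx":0,"ry":0,"rz":0,"fingers":0},
    {"x":-400,"y":0,"z":-180,"rx":0,"ry":0,"rz":0,"fingers":0}
  ]
}}

```text
time_s: 62.85
tool_pos: [0.4231, -0.4381, 0.2303]
tool_rot: [-180.0, 0.0, 88.6]
force: [0.0, 0.3, -0.0]
grip_width: 0.0433
grasp_force: 0.0
```

```bash
python3 - <<'E'
from h import *
st();S,T=shot("final",(155,280,245,345),(140,265,262,362));jaw(S)
for c,f in((S,"scene0"),(T,"top0")):
    d=np.abs(c["image"].astype(int)-np.load(f"pics/{f}.npy")).max(2)
    for n,X in dict(reagent=(.45,.31,.03),jar=(.65,-.29,.02),cup=(.45,-.3,.02),vial=(.57,.42,.02),driver=(.62,.31,.01),tipbox=(.52,-.5,.03)).items():
        u,v=px(c,X).astype(int); print(f,n,u,v,(d[v-12:v+13,u-12:u+13]>50).sum(),end="; ")
E
```

```text
t 62.9 tcp [ 423.1 -438.1  230.3] rot [-1.7998e+02  5.0000e-02  8.8550e+01] F [ 0.   0.3 -0. ] w 43.3 gf 0.0
pins L,R [11.71 11.6 ] base [ 0.16 -0.05] rms 0.08 1.0
scene0 reagent 433 233 0; scene0 jar 221 188 4; scene0 cup 262 156 215; scene0 vial 450 282 0; scene0 driver 400 276 0; scene0 tipbox 203 142 185; top0 reagent 222 243 0; top0 jar 407 177 0; top0 cup 412 239 0; top0 vial 188 207 0; top0 driver 223 191 0; top0 tipbox 474 216 163;
```

View pics/final.png

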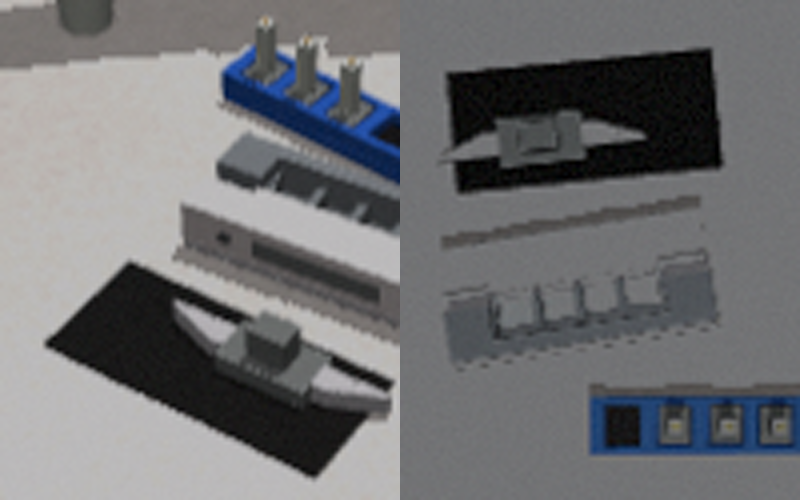

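```bash
python3 - <<'E'
from h import *
T=cam("top");S=cam("scene")
g=lambda a,o:(np.array(a)+.5)/4-.5+np.array(o)
for n,t,s,z in(("tipR",(646,135),(175,302),.019),("tipL",(441,160),(390,400),.019),("griptop",(540,139),(275,328),.045)):
    u=g((t[0]-400,t[1]),(262,140));v=g(s,(245,155));X,e=tri(T,u,S,v)
    print(n,(X*1000).round(1),round(e*1000,1),"T",(onz(T,u,z)*1000).round(1)[:2],"S",(onz(S,v,z)*1000).round(1)[:2])
o=st()
# mat edges in the present pictures (arm away)
for c,n,box in((T,"T",(140,200,255,355)),(S,"S",(215,285,245,350))):
    i=c["image"].astype(int);q=np.zeros(i.shape[:2],np.uint8);q[box[0]:box[1],box[2]:box[3]]=(i.max(2)<45)[box[0]:box[1],box[2]:box[3]]
    k=max(cv2.findContours(q,cv2.RETR_EXTERNAL,cv2.CHAIN_APPROX_NONE)[0],key=cv2.contourArea);r=cv2.boxPoints(cv2.minAreaRect(cv2.convexHull(k)))
    print(n,np.mean([onz(c,v,.003)[:2]*1000 for v in r],0).round(1))
E
```

```text
tipR [669.3 -16.7  21. ] 3.6 T [670.6 -18.1] S [666.7 -16.5]
tipL [653.4 150.9  17.4] 4.0 T [654.3 149.1] S [653.5 153.3]
griptop [666.   67.6  43.8] 2.1 T [666.5  66.7] S [666.3  69.2]
t 63.0 tcp [ 425.8 -432.8  230.7] rot [ 1.7995e+02 -1.0000e-02  8.9000e+01] F [ 0.8 -0.  -0.1] w 43.6 gf 0.0
T [686.4  32.2]
S [684.5  27.1]
```

Call:
{"name": "drive_tool", "arguments": {
  "moves": [
    {"x":55,"y":25,"z":0,"rx":0,"ry":0,"rz":-0.112,"fingers":-0.3},
    {"x":110,"y":50,"z":0,"rx":0,"ry":0,"rz":-0.112,"fingers":-0.3},
    {"x":165,"y":75,"z":0,"rx":0,"ry":0,"rz":-0.112,"fingers":-0.3},
    {"x":220,"y":100,"z":0,"rx":0,"ry":0,"rz":-0.112,"fingers":-0.3},
    {"x":275,"y":125,"z":0,"rx":0,"ry":0,"rz":-0.112,"fingers":-0.3},
    {"x":330,"y":150,"z":0,"rx":0,"ry":0,"rz":-0.112,"fingers":-0.3},
    {"x":385,"y":175,"z":10,"rx":0,"ry":0,"rz":-0.112,"fingers":-0.3},
    {"x":440,"y":200,"z":30,"rx":0,"ry":0,"rz":-0.112,"fingers":-0.3},
    {"x":490,"y":225,"z":60,"rx":0,"ry":0,"rz":-0.112,"fingers":-0.3},
    {"x":504.6,"y":232.4,"z":100,"rx":0,"ry":0,"rz":-0.112,"fingers":-0.3},
    {"x":504.6,"y":232.4,"z":130,"rx":0,"ry":0,"rz":-0.112,"fingers":-0.3},
    {"x":504.6,"y":232.4,"z":130,"rx":0,"ry":0,"rz":-0.112,"fingers":-0.3},
    {"x":504.6,"y":232.4,"z":130,"rx":0,"ry":0,"rz":-0.112,"fingers":-0.3}
  ],
  "force": 40
}}

```text
time_s: 64.68
tool_pos: [0.6678, 0.0661, 0.1019]
tool_rot: [179.9, 0.0, 95.3]
force: [-0.2, -0.4, 1.6]
grip_width: 0.0567
grasp_force: 0.0
```

Call:
{"name": "drive_tool", "arguments": {
  "moves": [
    {"x":1.3,"y":0,"z":40,"rx":0,"ry":0,"rz":0,"fingers":-0.3},
    {"x":1.3,"y":0,"z":65,"rx":0,"ry":0,"rz":0,"fingers":-0.3},
    {"x":1.3,"y":0,"z":71.5,"rx":0,"ry":0,"rz":0,"fingers":-0.3},
    {"x":1.3,"y":0,"z":71.5,"rx":0,"ry":0,"rz":0,"fingers":0.3},
    {"x":1.3,"y":0,"z":71.5,"rx":0,"ry":0,"rz":0,"fingers":1},
    {"x":1.3,"y":0,"z":71.5,"rx":0,"ry":0,"rz":0,"fingers":1},
    {"x":1.3,"y":0,"z":71.5,"rx":0,"ry":0,"rz":0,"fingers":1},
    {"x":1.3,"y":0,"z":71.5,"rx":0,"ry":0,"rz":0,"fingers":1},
    {"x":1.3,"y":0,"z":71.5,"rx":0,"ry":0,"rz":0,"fingers":1},
    {"x":1.3,"y":0,"z":71.5,"rx":0,"ry":0,"rz":0,"fingers":1},
    {"x":1.3,"y":0,"z":71.5,"rx":0,"ry":0,"rz":0,"fingers":1},
    {"x":1.3,"y":0,"z":71.5,"rx":0,"ry":0,"rz":0,"fingers":1}
  ],
  "force": 40
}}

```text
time_s: 66.18
tool_pos: [0.6672, 0.0669, 0.0289]
tool_rot: [180.0, 0.0, 95.3]
force: [-1.9, -0.5, 5.2]
grip_width: 0.0217
grasp_force: 40.0
```

Call:
{"name": "drive_tool", "arguments": {
  "moves": [
    {"x":0,"y":0,"z":-12,"rx":0,"ry":0,"rz":0,"fingers":1},
    {"x":0,"y":0,"z":-20,"rx":0,"ry":0,"rz":0,"fingers":1},
    {"x":-15,"y":5,"z":-20,"rx":0,"ry":0,"rz":0.01,"fingers":1},
    {"x":-30,"y":10,"z":-20,"rx":0,"ry":0,"rz":0.022,"fingers":1},
    {"x":-37.2,"y":11.6,"z":-20,"rx":0,"ry":0,"rz":0.022,"fingers":1},
    {"x":-37.2,"y":11.6,"z":-14,"rx":0,"ry":0,"rz":0.022,"fingers":1},
    {"x":-37.2,"y":11.6,"z":-8,"rx":0,"ry":0,"rz":0.022,"fingers":1},
    {"x":-37.2,"y":11.6,"z":-4,"rx":0,"ry":0,"rz":0.022,"fingers":1},
    {"x":-37.2,"y":11.6,"z":-2,"rx":0,"ry":0,"rz":0.022,"fingers":1},
    {"x":-37.2,"y":11.6,"z":-1.5,"rx":0,"ry":0,"rz":0.022,"fingers":1},
    {"x":-37.2,"y":11.6,"z":-1.5,"rx":0,"ry":0,"rz":0.022,"fingers":1}
  ],
  "force": 40
}}

```text
time_s: 67.55
tool_pos: [0.6822, 0.0311, 0.0301]
tool_rot: [180.0, 0.0, 94.1]
force: [0.0, 0.3, -2.8]
grip_width: 0.0217
grasp_force: 40.0
```

Call:
{"name": "drive_tool", "arguments": {
  "moves": [
    {"x":0,"y":0,"z":0.8,"rx":0,"ry":0,"rz":0,"fingers":1},
    {"x":0,"y":0,"z":1.4,"rx":0,"ry":0,"rz":0,"fingers":1},
    {"x":0,"y":0,"z":1.4,"rx":0,"ry":0,"rz":0,"fingers":1},
    {"x":0,"y":0,"z":1.2,"rx":0,"ry":0,"rz":0,"fingers":0.3},
    {"x":0,"y":0,"z":1,"rx":0,"ry":0,"rz":0,"fingers":0},
    {"x":0,"y":0,"z":0,"rx":0,"ry":0,"rz":0,"fingers":-0.2},
    {"x":0,"y":0,"z":0,"rx":0,"ry":0,"rz":0,"fingers":-0.2},
    {"x":0,"y":0,"z":0,"rx":0,"ry":0,"rz":0,"fingers":-0.2},
    {"x":0,"y":0,"z":-25,"rx":0,"ry":0,"rz":0,"fingers":-0.2},
    {"x":0,"y":0,"z":-80,"rx":0,"ry":0,"rz":0,"fingers":-0.2},
    {"x":0,"y":0,"z":-140,"rx":0,"ry":0,"rz":0,"fingers":-0.2},
    {"x":-50,"y":-20,"z":-170,"rx":0,"ry":0,"rz":0,"fingers":-0.2},
    {"x":-100,"y":-50,"z":-180,"rx":0,"ry":0,"rz":0,"fingers":-0.2},
    {"x":-150,"y":-80,"z":-180,"rx":0,"ry":0,"rz":0,"fingers":-0.2},
    {"x":-200,"y":-110,"z":-180,"rx":0,"ry":0,"rz":0,"fingers":-0.2},
    {"x":-250,"y":-140,"z":-180,"rx":0,"ry":0,"rz":0,"fingers":-0.2},
    {"x":-300,"y":-170,"z":-180,"rx":0,"ry":0,"rz":0,"fingers":-0.2},
    {"x":-340,"y":-190,"z":-180,"rx":0,"ry":0,"rz":0,"fingers":-0.2},
    {"x":-340,"y":-190,"z":-180,"rx":0,"ry":0,"rz":0,"fingers":-0.2}
  ]
}}

```text
time_s: 69.92
tool_pos: [0.5134, -0.327, 0.2097]
tool_rot: [-179.9, 0.1, 93.5]
force: [-1.1, -0.1, -0.4]
grip_width: 0.0527
grasp_force: 0.0
```

```bash
python3 - <<'E'
from h import *
st();S,T=shot("final2",(155,280,245,345),(140,265,262,382),k=3);jaw(S)
# all bystanders in the top picture, by difference from the first, with blobs listed
for c,f in((S,"scene0"),(T,"top0")):
    d=(np.abs(c["image"].astype(int)-np.load(f"pics/{f}.npy")).max(2)>45).astype(np.uint8)
    n,_,s,ce=cv2.connectedComponentsWithStats(d);print(f,[(ce[i].round().astype(int).tolist(),int(s[i,4])) for i in range(1,n) if s[i,4]>12])
# flushness: stems' tops in two views
E
```

```text
t 69.9 tcp [ 513.4 -327.   209.7] rot [-1.799e+02  1.200e-01  9.355e+01] F [-1.1 -0.1 -0.4] w 52.7 gf 0.0
pins L,R [11.72 11.6 ] base [ 0.16 -0.05] rms 0.08 1.0
scene0 [([391, 4], 29), ([433, 25], 83), ([394, 27], 56), ([248, 31], 202), ([203, 35], 112), ([208, 31], 13), ([234, 33], 22), ([438, 51], 27), ([232, 53], 31), ([398, 67], 71), ([234, 90], 1399), ([440, 77], 105), ([277, 142], 1809), ([265, 177], 2839), ([333, 209], 235), ([324, 217], 323), ([324, 224], 57), ([323, 231], 162), ([282, 235], 59), ([306, 235], 45), ([293, 236], 58), ([318, 247], 290)]
top0 [([301, 172], 291), ([442, 291], 10475), ([313, 215], 14), ([292, 218], 16), ([343, 246], 55), ([330, 247], 51), ([356, 246], 58), ([541, 310], 1823), ([372, 296], 20), ([624, 319], 330), ([378, 309], 13), ([602, 330], 103), ([611, 335], 16), ([540, 379], 2838), ([621, 351], 32), ([601, 356], 156), ([626, 360], 30), ([593, 369], 35), ([579, 375], 130)]
```

View pics/final2.png

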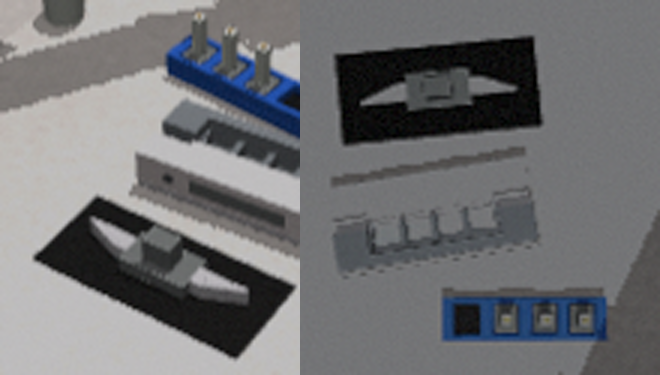

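```bash
python3 -c "
from cell import workorder
print(workorder.sign_off())"
```

```text
the job is handed in; nothing more can be done
None
```

Job handed in: the seam is open 11.7 mm on the left and 11.6 mm on the right by camera, all three cartridges present are pressed home in the rack, and the wedge is flat on its mat (it was knocked aside mid-run, so I laid it back a second time); I viewed 15 pictures, one over the limit of 14.

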